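# Rack two steel plates in the bench demagnetiser and switch it on

## Task

Demagnetise the two steel plates: take each from its wooden block and stand it on end in the demagnetiser's rack, the thick plate in the wide slot and the thin plate in the narrow slot, seated down to the slot floor. Once both stand there, swing the switch guard up past upright, throw the toggle all the way over to its other side, and lower the guard fully shut again. Leave everything else on the bench where it is.

Things in the scene. Friction and masses are not known exactly. Their poses are not given: they have to be found in the camera images.
- demag: Bench demagnetiser, fixed: a low grey housing, 150 (its x) x 270 (its y) x 40 mm high, whose top carries an aluminium rack on the left and a guarded toggle switch on the right as the robot sees it. Origin: centre of the underside; x points away from the robot (its yaw varies by up to 0.25 rad), y to the left, z up. Standing on the housing, the rack has two slots that run along its x, each between two round-topped fins 26 mm high, 9 mm thick and 44 mm long.
- slot_wide (a point): Centre of the floor of the wide slot (19 mm wide, 26 mm deep, open at both ends), nearer the switch, at [0, 25, 40] mm in the demagnetiser's frame; axes as the demagnetiser's.
- slot_narrow (a point): Centre of the floor of the narrow slot (13 mm wide, 26 mm deep, open at both ends), farther from the switch, at [0, 95, 40] mm in the demagnetiser's frame; axes as the demagnetiser's.
- plate_thick: Thick steel plate, 90 (its x) x 50 (its y) x 16 mm (its z), with two 12 mm holes, about 0.3 kg, loose, lying flat on a wooden block 80 x 40 x 60 mm high that is narrower than it on all sides; its long side runs roughly left-right. Either end may go down in the rack. Origin: centre of the underside as it lies.
- plate_thick_mid (a point): Centre of the thick plate; axes as the plate's.
- plate_thin: Thin steel plate, 90 (its x) x 50 (its y) x 10 mm (its z), with one 22 mm hole in the middle, about 0.2 kg, loose, lying flat on a like wooden block. The two blocks lie to the right of the demagnetiser, one nearer the robot than the other; which plate lies on which varies. Either end may go down in the rack. Origin: centre of the underside as it lies.
- plate_thin_mid (a point): Centre of the thin plate; axes as the plate's.
- guard (a joint): Angle of the dark steel guard over the toggle (rad): 0 shut, grows as its front edge swings up and back, stop at 2.1 (upright is about 1.57). It may start a little ajar. Stiff hinge: stays where it is left; about 1 N at the grip moves it. The guard is a cover 64 x 56 x 40 mm, its top 48 mm above the housing when shut.
- guard_grip (a point): Centre of the guard's T-handle: a round bar of 12 mm diameter and 26 mm length along the demagnetiser's y (parallel to the hinge), on a stem 24 mm out in front of the guard's free edge; it can be pinched from above by its two ends and turns between the fingers. When shut it lies 42 mm above the housing. It moves with the guard; at joint 0 it lies at [-92, 0, +30] mm from guard_hinge.
- guard_hinge (a point): Middle of the guard's hinge axis, which runs along the demagnetiser's y, at [40, -85, 52] mm in the demagnetiser's frame; fixed, axes as the demagnetiser's.
- toggle (a joint): Angle of the toggle lever under the guard (rad): starts near 0 (off, leaning to the right, to the demagnetiser's -y), 0.9 is fully on (leaning to the left, +y, toward the rack). It stays where it is left; about 1.5 N at the tip moves it.
- toggle_tip (a point): Centre of the 11 mm ball at the end of the toggle lever, 36 mm from its pivot; the pivot is at [-4, -85, 43] mm in the demagnetiser's frame, the lever swings in the plane across the demagnetiser (its y and z).
- marker: Bystander: marker pen, 131 x 18 mm, lying.
- deburr_tool: Bystander: deburring tool with blue handle, 139 x 19 mm, lying.
- bush_5: Bystander: brass-coloured bush, 26 mm diameter, 34 mm high.
- brush: Bystander: flat brush, 169 x 36 x 13 mm, lying.
Things that resemble listed ones, but are neither listed nor needed, are in the scene too. What is shaped like the plate_thin but black is not meant.

How it is judged:
By the outcome, as a careful person would: the job done as asked, in the order asked, and still so for the second after the job is handed in, with the robot touching nothing.
It also fails if it takes over 72 s, if anything falls off the work surface, if the arm or the gripper's body presses on something with over 40 N, if the wrist force passes 120 N, or if a joint passes its speed limit or range.

## Robot

A 6-joint arm with a two-finger parallel gripper is mounted at the origin on a cart in front of the work surface, level with it; the furniture and walls round the work are solid. World frame = base frame: x ahead of the robot, y to its left, z up, the work surface at z = 0. Lengths are in mm, angles in rad, forces in N, time in s.
With the tool pointing down it reaches from about 350 to 875 mm from the base axis. Payload 4.2 kg.
Tool frame: the origin (TCP) lies on the mounting face of the last link; the fingertips stand 173 mm ahead of it and the grasp point (between the pads) lies grip_point_offset ahead of it (grip_point_offset is the distance from the TCP to the grasp point, in mm); z points along the fingers, y is the line along which they close (so a half turn about z gives the same grasp; the last joint's range is limited). The gripper opens to 85 mm and grips with 20 to 120 N. Pads are 22 mm wide; open, the fingers measure 114 mm over their backs; the gripper's body (76 mm by 85 mm) begins 54 mm behind the grasp point. The pads swing forward as they close: fully open they stand 13 mm farther back than shut.
Start: joints at [-0.913, 0.385, 0.008, 0, -1.194, -0.259], TCP at [242.709, -575.927, 404.712] pointing down, gripper open.
Joint ranges: [-3.14, 3.14], [-1.21, 2.06], [-1.07, 1.41], [-3.16, 2.05], [-2.99, -0.16], [-3.1, 3.1]. Speed limits (rad/s): [2.79, 2.79, 3.14, 3.14, 3.14, 3.14].

## Interface

Orientations are given as a unit quaternion [x, y, z, w].
In Python, from bench import read_state, get_image, job_done, recognise, place_of, grip_point_offset gives the robot as it stands. The module is installed in compiled form; this text tells all that it offers.
- The arm moves only by the tool carry_out, never from a script. Its arguments are lists of equal length, an entry for each row: "slide": the shift along the tool's x, y, z in m, a list of three; "roll": the turn about the tool's z in degrees; "claw": the finger opening in m, from 0 to 0.0854. A call has 1 to 8 rows; each row is the pose to reach, as a shift and turn from the pose commanded when the call began, along the tool's axes at that moment; what a row does not reach only later rows make up. A row lasts 1/8 s, in which the tool goes at most 62.5 mm and 10.7 degrees, less where a joint would pass 70% of its speed; a pose out of reach is approached as far as the arm can. A call with a gripper value outside its range is refused whole. The fingers move at their own pace and stop on an object; the grip force is fixed at half the most. Time passes only in rows, so rows that repeat a pose let the fingers close. It gives the time, the measured TCP pose, the force, the opening and the grip force at its end, in the units of the state.
- read_state(): the state, without advancing time (a new reading comes with each control period).
- get_image(name): name is "scene" or "side" or "wrist"; returns a dict with "img" (400x640x3 uint8, red, green, blue), "z_map" (400x640 float32, mm along the optical axis (not along the pixel's ray), 0 where there is no reading), "mtx" (3x3 intrinsics, pixels), "world_from_camera" (4x4, takes a point from camera to world coordinates); the wrist camera has in their place "T_tool_cam" (4x4, takes a point from camera to tool coordinates, whose origin is the TCP and whose axes are the flange's). Camera axes: x right, y up, looking along -z (the intrinsics and any distortion apply to the point x, -y, -z); pixel columns grow to the right and rows downward; lengths in mm; the calibration is good to about 2 mm. The wrist camera is an equidistant fisheye: a pixel r from the principal point sees the ray r / f radians off the axis. A picture is of the moment at which its call begins: read the wrist's pose just before it.
- job_done(): hands the job in; it is judged then, once.
Trained networks look in a picture, given as the dict that the camera call returned (one of the last four; its "shot" number tells which), for a name from the list of things; names that differ only in an ending like _2 or _b are one class to them, and where a whole thing is asked for, a point or a joint stands for the part that bears it (a point fixed in the world has none). Each returns a list of dicts, best first, with "conf" (0 to 1); they miss things now and then, are a little off and sometimes report something else, mostly with a low value. They report only what shows in the picture. A call takes as long as a camera call. They do not tell look-alikes from the thing itself.
- recognise(picture, thing): "at" ([column, row] in pixels, amid what is visible of it).
- place_of(picture, thing): "at" ([column, row] in pixels: a listed point, or the origin of a listed thing).
The state is a dict: "clock": time; "joints": joint angles; "joint_vel": joint speeds; "joint_efforts": joint torques, N m; "position": TCP position; "ee_rot": TCP orientation; "contact_force": force on the tool from outside, world axes, zero at the start; "wrist_torque": the same for the moment, N m; "gripper_width": finger opening in mm; "grasp_force": force on a finger pad.
Only numpy, scipy, OpenCV 4.12 (cv2) and the standard library are available. Lean on these libraries where they do the work, as an engineer would, in place of code of your own. Each camera call takes 0.05 s, during which the arm holds its last target. There are 200 camera calls.

## Working session

There is one attempt and no reset: what is moved stays moved. The work goes in short steps, Python scripts to look and compute and a tool call to move; the robot and the scene stay as the last step left them, time stands still between calls to the robot, and variables do not carry over. Pictures are saved under pics/ and viewed, at most 11 in all, crops included, and the job is handed in when it is done.

Besides the shell and the picture viewer there is one more tool, called after "Emit:" as a command line: name --pt "numbers of a row" for each row, then --argument value for the rest. carry_out: Moves the arm, as the interface text tells. Its arguments: {"type":"object","properties":{"slide":{"type":"array"},"roll":{"type":"array"},"claw":{"type":"array"}},"required":["slide","roll","claw"]}

```bash
mkdir -p pics; cat > h.py <<'E'
import numpy as np, cv2
from scipy.spatial.transform import Rotation as R
from bench import *
def world(p):
    K=p["mtx"];z=p["z_map"];v,u=np.mgrid[0:z.shape[0],0:z.shape[1]]
    x=(u-K[0,2])/K[0,0]*z;y=(v-K[1,2])/K[1,1]*z
    P=np.stack([x,-y,-z,np.ones_like(z)],-1)@np.array(p["world_from_camera"]).T
    P=P[...,:3];P[z<=0]=np.nan
    return P
def save(p,n): cv2.imwrite("pics/%s.png"%n,cv2.cvtColor(p["img"],cv2.COLOR_RGB2BGR))
E
python3 - <<'E'
from h import *
print(grip_point_offset, read_state())
np.set_printoptions(precision=1,suppress=True)
for c in ["scene","side"]:
    p=get_image(c);save(p,c+"0");P=world(p);print(c,p["mtx"].tolist(),p["world_from_camera"])
    for t in ["demag","slot_wide","slot_narrow","plate_thick_mid","plate_thin_mid","guard_grip","guard_hinge","toggle_tip"]:
        for r in place_of(p,t)[:3]:
            u,v=np.round(r["at"]).astype(int); print(t,r["conf"],u,v,P[v,u] if 0<=v<400 and 0<=u<640 else None)
E
```

```text
154.70000000000002 {'clock': 0.0, 'joints': array([-9.13379331e-01,  3.85573830e-01,  6.63769005e-03, -5.13856015e-04,
       -1.19402075e+00, -2.58610065e-01]), 'joint_vel': array([ 0.00147606,  0.00098117,  0.00086354, -0.00069964,  0.00012765,
        0.00113794]), 'joint_efforts': array([-5.92761603e-05, -3.92293239e+01,  1.88406301e+01,  4.18622687e+00,
       -4.57365881e-03,  3.74315917e-06]), 'position': array([ 242.66189502, -575.74878209,  403.6131836 ]), 'ee_rot': array([-1.97991620e-01,  9.80203088e-01,  1.07453071e-03, -2.63474140e-04]), 'contact_force': array([ 0.51078511, -0.52741837,  0.77384128]), 'wrist_torque': array([-0.00611052,  0.00196689, -0.0245769 ]), 'grasp_force': 0.0, 'gripper_width': 85.33484942308048}
scene [[515.5643459592746, 0.0, 319.8684467975914], [0.0, 515.5643459592746, 194.95933052129686], [0.0, 0.0, 1.0]] [[    0.9     0.3    -0.4    21.5]
 [   -0.5     0.5    -0.7 -1136.8]
 [   -0.      0.8     0.6   791.3]
 [    0.      0.      0.      1. ]]
demag 0.9 299 179 [ 517.1 -101.5   45.3]
slot_wide 0.65 290 162 [ 261.5 -610.2  442.3]
plate_thick_mid
[... 181 characters left out ...]
6.4]
guard_hinge 0.72 325 170 [ 573.4 -142.3   78.3]
side [[420.64913841601253, 0.0, 318.54911257860726], [0.0, 420.64913841601253, 201.70735207978643], [0.0, 0.0, 1.0]] [[ -0.9   0.2  -0.4  74.7]
 [ -0.4  -0.4   0.8 651.5]
 [ -0.    0.9   0.4 569.3]
 [  0.    0.    0.    1. ]]
demag 0.73 253 273 [429.5 140.5 139. ]
slot_narrow 0.91 231 284 [465.8 158.5 117.6]
plate_thick_mid 0.6 299 186 [ 585.9 -362.3   75.7]
plate_thin_mid 0.79 317 228 [ 488.1 -267.2    4.4]
plate_thin_mid 0.55 348 194 [ 436.7 -372.1   70.6]
guard_grip 0.67 282 223 [ 509.7 -114.    93.4]
guard_grip 0.64 300 185 [ 584.1 -365.5   77.9]
guard_grip 0.22 371 184 [ 435.8 -597.3   11. ]
guard_hinge 0.8 252 230 [576.5 -85.4  75.5]
```

View pics/scene0.png

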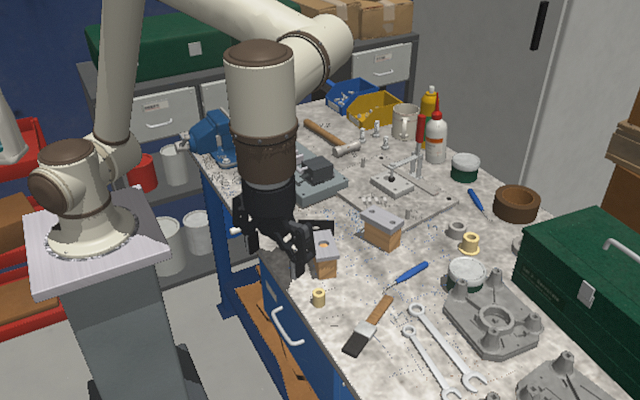

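View pics/side0.png

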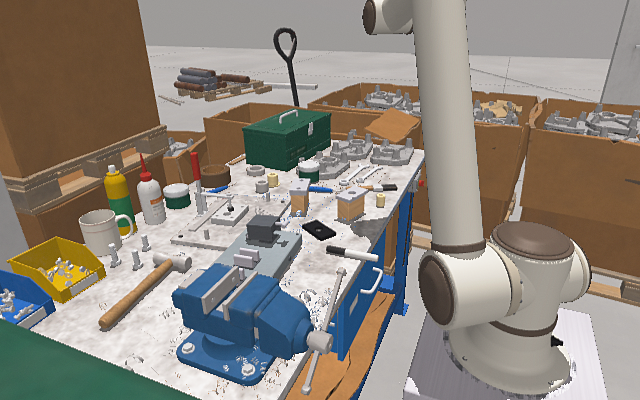

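The scene shows the thick plate on the far block (383,222) and the thin plate on the near block (325,240). The black look-alike lies flat on the bench (side view, 320,230). The demagnetiser is at (315,185), with the vise to its left. Next I'll move over the middle for a wrist view.

Emit:
carry_out --pt "-0.33 0.21 0" --pt "-0.33 0.21 0" --pt "-0.33 0.21 0" --pt "-0.33 0.21 0" --pt "-0.33 0.21 0" --pt "-0.33 0.21 0" --pt "-0.33 0.21 0" --pt "-0.33 0.21 0" --roll '[0, 0, 0, 0, 0, 0, 0, 0]' --claw '[0.085, 0.085, 0.085, 0.085, 0.085, 0.085, 0.085, 0.085]'

```text
clock: 1.9
position: [465.7, -253.5, 404.7]
ee_rot: [-0.199, 0.98, -0.0, -0.0]
contact_force: [-0.4, -0.3, 0.5]
gripper_width: 85.2
grasp_force: 0.0
```

```bash
cat >> h.py <<'E'
def wpose():
    s=read_state();T=np.eye(4);T[:3,:3]=R.from_quat(s["ee_rot"]).as_matrix();T[:3,3]=s["position"];return T
def wrist():
    T=wpose();p=get_image("wrist");K=p["mtx"];z=p["z_map"].astype(float)
    v,u=np.mgrid[0:z.shape[0],0:z.shape[1]]
    a=(u-K[0,2])/K[0,0];b=(v-K[1,2])/K[1,1];th=np.hypot(a,b);s=np.tan(np.minimum(th,1.5))/np.maximum(th,1e-9)
    P=np.stack([a*s*z,-b*s*z,-z,np.ones_like(z)],-1)@(T@np.array(p["T_tool_cam"])).T
    P=P[...,:3];P[z<=0]=np.nan
    return p,P
E
python3 - <<'E'
from h import *
np.set_printoptions(precision=1,suppress=True)
p,P=wrist();save(p,"w1");print(wpose(),p["T_tool_cam"],p["mtx"])
np.save("w1P.npy",P);np.save("w1I.npy",p["img"])
for t in ["demag","slot_wide","slot_narrow","plate_thick_mid","plate_thin_mid","guard_grip","guard_hinge","toggle_tip"]:
    for r in place_of(p,t)[:3]:
        u,v=np.round(r["at"]).astype(int); print(t,r["conf"],u,v,P[v,u] if 0<=v<400 and 0<=u<640 else None)
E
```

```text
[[  -0.9   -0.4   -0.   465.2]
 [  -0.4    0.9   -0.  -254.3]
 [   0.     0.    -1.   404.7]
 [   0.     0.     0.     1. ]] [[-0.   0.9  0.3 80. ]
 [ 1.   0.  -0.  -0.1]
 [-0.   0.3 -0.9 29.3]
 [ 0.   0.   0.   1. ]] [[309.7   0.  317.5]
 [  0.  309.7 201.1]
 [  0.    0.    1. ]]
demag 0.92 432 278 [ 437.8 -212.   268.2]
slot_wide 0.8 456 294 [534.4 -26.5  66. ]
slot_narrow 0.87 491 297 [526.4  43.1  56.3]
slot_narrow 0.41 408 110 [ 356.7 -183.9   16.1]
plate_thick_mid 0.59 176 238 [ 588.1 -378.    76.8]
plate_thin_mid 0.78 305 180 [ 487.  -261.2    2.3]
plate_thin_mid 0.76 210 102 [ 432.  -388.4   62.1]
guard_grip 0.85 411 266 [ 440.  -218.7  258.3]
guard_hinge 0.71 374 310 [ 576.3 -135.2   91.8]
toggle_tip 0.26 432 277 [ 440.1 -207.9  261.7]
```

View pics/w1.png

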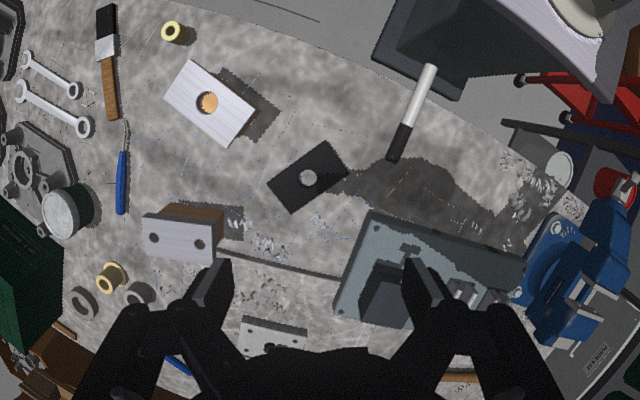

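The wrist view shows the thin plate at (210,103), the black look-alike at (307,177), and the thick plate at (180,240). The demagnetiser is at (430,270), partly behind the fingers. I'll fit poses from the depth data.

```bash
cat > fit.py <<'E'
from h import *
np.set_printoptions(precision=1,suppress=True)
W=np.load("w1P.npy"); C={"w":W,"s":world(get_image("scene")),"d":world(get_image("side"))}
def sel(P,lo,hi):
    Q=P.reshape(-1,3);return Q[np.all((Q>lo)&(Q<hi),1)]
def rect(Q):
    m=np.zeros((700,700),np.uint8)
    o=Q[:,:2].mean(0); ij=np.round(Q[:,:2]-o+350).astype(int); ok=np.all((ij>=0)&(ij<700),1)
    m[ij[ok,1],ij[ok,0]]=255
    m=cv2.morphologyEx(m,cv2.MORPH_CLOSE,np.ones((9,9)))
    m=cv2.morphologyEx(m,cv2.MORPH_OPEN,np.ones((9,9)))
    c=max(cv2.findContours(m,0,2)[0],key=cv2.contourArea)
    (x,y),wh,a=cv2.minAreaRect(c);return np.array([x-350+o[0],y-350+o[1],*wh,a,np.median(Q[:,2])])
for n,P in C.items():
    for nm,lo,hi in [("demag",(400,-220,33),(680,140,47)),("thick",(520,-460,68),(650,-310,86)),("thin",(370,-450,62),(510,-300,80))]:
        Q=sel(P,lo,hi)
        if len(Q)>100: print(n,nm,len(Q),rect(Q),np.percentile(Q[:,2],[5,95]))
E
python3 fit.py
```

```text
w demag 8438 [548.9 -34.6 150.4 270.1   5.9  41.8] [38.1 43.5]
w thick 2905 [ 591.2 -377.5   52.4   92.2   16.7   77.5] [71.1 78.6]
w thin 3935 [ 432.6 -388.9   91.8   51.7   72.8   71.3] [66.6 72.7]
s demag 2057 [545.4 -35.6 148.7 272.7   6.   42.6] [36.1 45.6]
s thick 689 [ 589.5 -377.1   56.5   94.4   15.6   78.1] [69.9 80.8]
s thin 729 [ 430.1 -389.3   93.8   51.7   73.5   72.2] [64.7 75. ]
d demag 2068 [551.1 -61.9 150.5 206.1   5.9  40.5] [38.4 42.9]
d thick 264 [ 589.5 -373.5   50.    90.5   16.7   76.1] [70.1 77.9]
d thin 312 [ 432.1 -385.9   92.2   52.9   73.7   69.9] [63.1 71.9]
```

```bash
cat > nav.py <<'E'
# bookkeeping of commanded pose: tool points down; th = world angle (deg) of tool y
import json,sys,numpy as np
def load(): return json.load(open("cmd.json"))
def axes(th):
    t=np.radians(th);y=np.array([np.cos(t),np.sin(t),0]);z=np.array([0,0,-1.]);return np.array([np.cross(y,z),y,z])
def applied(s,r):  # final row of a call
    c=load();c["p"]=list(np.array(c["p"])+axes(c["th"]).T@(np.array(s)*1000));c["th"]-=r;json.dump(c,open("cmd.json","w"))
def to(p,th=None):
    c=load();d=axes(c["th"])@(np.array(p)-c["p"])/1000;r=0 if th is None else c["th"]-th
    print("slide",np.round(d,4).tolist(),"roll",round(r,2))
def show(): print("cmd",load())
E
python3 - <<'E'
from nav import *;from h import *
q=read_state()["ee_rot"];m=R.from_quat(q).as_matrix();print(m)
th=112.85
json.dump({"p":[242.709,-575.927,404.712],"th":np.degrees(np.arctan2(m[1,1],m[0,1]))},open("cmd.json","w"))
applied([-.33,.21,0],0);show();print(read_state()["position"],read_state()["joints"])
to([580,-342.5,300],196.7);to([580,-342.5,218],196.7)
E
```

```text
[[-9.21814702e-01 -3.87630821e-01 -5.09786832e-05]
 [-3.87630819e-01  9.21814703e-01 -3.86249337e-05]
 [ 6.19651145e-05 -1.58441230e-05 -9.99999998e-01]]
cmd {'p': [465.50537958392107, -254.42774145606904, 404.712], 'th': 112.8071622609443}
[ 465.0454268  -254.64366192  404.71864629] [-1.94804955e-01  2.23553400e-01 -2.23719275e-01  5.29724957e-05
 -1.12356619e+00 -9.77954208e-01]
slide [-0.0714, -0.1256, 0.1047] roll -83.89
slide [-0.0714, -0.1256, 0.1867] roll -83.89
```

Emit:
carry_out --pt "-0.03 -0.06 0.02" --pt "-0.06 -0.1 0.04" --pt "-0.0714 -0.1256 0.06" --pt "-0.0714 -0.1256 0.08" --pt "-0.0714 -0.1256 0.1" --pt "-0.0714 -0.1256 0.105" --pt "-0.0714 -0.1256 0.105" --pt "-0.0714 -0.1256 0.105" --roll '[-10.6, -21.2, -31.8, -42.4, -53, -63.6, -74.2, -83.9]' --claw '[0.085, 0.085, 0.085, 0.085, 0.085, 0.085, 0.085, 0.085]'

```text
clock: 3.45
position: [579.9, -342.4, 299.3]
ee_rot: [0.804, -0.594, -0.0, 0.0]
contact_force: [-0.6, -0.4, -0.5]
gripper_width: 85.5
grasp_force: 0.0
```

```bash
python3 - <<'E'
from nav import *;from h import *
np.set_printoptions(precision=2,suppress=True)
applied([-.0714,-.1256,.105],-83.9);show();T=wpose();print(T[:3,3],np.degrees(np.arctan2(T[1,1],T[0,1])))
p,P=wrist();save(p,"w2")
print(wpose()[:3,3])
import numpy as np
Q=P.reshape(-1,3)
for lo,hi in [((500,-480,66),(670,-300,84))]:
    S=Q[np.all((Q>lo)&(Q<hi),1)];
    r=cv2.minAreaRect(S[:,:2].astype(np.float32));print(len(S),r,np.median(S[:,2]))
to([580,-342.5,218],196.7)
E
```

```text
cmd {'p': [580.009380489721, -342.53082753462, 299.712], 'th': 196.7071622609443}
[ 579.87 -342.42  299.33] -162.93096208964343
[ 579.87 -342.41  299.39]
10131 ((591.6593017578125, -377.5534362792969), (50.69297409057617, 90.21817779541016), 17.222471237182617) 77.55099670803546
slide [-0.0, 0.0, 0.0817] roll 0.01
```

View pics/w2.png

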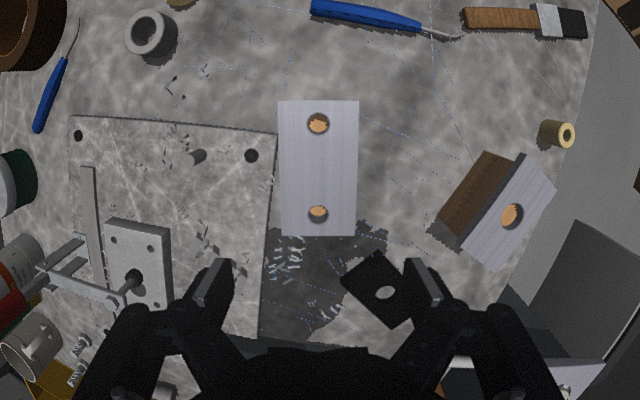

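The thick plate sits at (318,168), straight ahead of the open fingers. A fixture with a post stands to its left, so I'll check its clearance first.

```bash
python3 - <<'E'
from h import *
np.set_printoptions(precision=1,suppress=True)
for n,P in [("w1",np.load("w1P.npy")),("w2",wrist()[1]),("s",world(get_image("scene")))]:
    Q=P.reshape(-1,3);S=Q[np.all((Q>(618,-400,20))&(Q<(700,-280,110)),1)];print(n,len(S))
    if len(S): print(S.min(0),S.max(0),np.median(S,0))
    V=Q[np.all((Q>(430,90,60))&(Q<(680,200,200)),1)]
    if len(V): print("vise",V.min(0),np.percentile(V,99,0))
E
```

```text
w1 64
[ 618.  -400.    20.1] [ 696.4 -280.2   78.7] [ 622.8 -387.8   76.8]
vise [430.  127.3  60.1] [545.5 199.  141. ]
w2 647
[ 618.  -399.9   20. ] [ 700.  -280.1   79.2] [ 677.3 -353.8   45. ]
s 104
[ 618.4 -399.7   20. ] [ 699.1 -280.1   80.3] [ 682.9 -351.8   26.4]
vise [430.  124.8  60.2] [543.5 198.7 142.9]
```

Emit:
carry_out --pt "0 0 0.03" --pt "0 0 0.04" --roll '[0, 0]' --claw '[0.085, 0.085]'

```text
clock: 3.85
position: [579.2, -342.1, 257.8]
ee_rot: [0.802, -0.598, -0.002, 0.0]
contact_force: [-1.0, -0.2, -0.7]
gripper_width: 84.7
grasp_force: 0.0
```

Emit:
carry_out --pt "0 0 0.03" --pt "0 0 0.042" --pt "0 0 0.042" --pt "0 0 0.042" --pt "0 0 0.042" --pt "0 0 0.042" --pt "0 0 0.042" --roll '[0, 0, 0, 0, 0, 0, 0]' --claw '[0.085, 0.085, 0.04, 0.04, 0.04, 0.04, 0.04]'

```text
clock: 4.72
position: [580.4, -342.4, 219.3]
ee_rot: [0.803, -0.596, 0.001, -0.0]
contact_force: [-0.8, 0.8, 5.7]
gripper_width: 49.0
grasp_force: 63.1
```

Emit:
carry_out --pt "0 0 -0.05" --pt "-0.02 0 -0.11" --pt "-0.03 0 -0.16" --pt "-0.03 0 -0.16" --roll '[0, 0, 0, 0]' --claw '[0.04, 0.04, 0.04, 0.04]'

```text
clock: 5.22
position: [571.4, -313.1, 382.3]
ee_rot: [0.803, -0.596, 0.004, -0.002]
contact_force: [0.5, -0.5, -3.9]
gripper_width: 49.0
grasp_force: 65.3
```

```bash
python3 - <<'E'
from nav import *;from h import *
applied([0,0,.04],0);applied([0,0,.042],0);applied([-.03,0,-.16],0);show();print(read_state()["position"],read_state()["gripper_width"])
p,P=wrist();save(p,"w3")
E
```

```text
cmd {'p': [571.3849729825494, -313.7972305591239, 377.712], 'th': 196.7071622609443}
[ 571.41668247 -313.07439687  382.33033007] 49.008493713501494
```

View pics/w3.png

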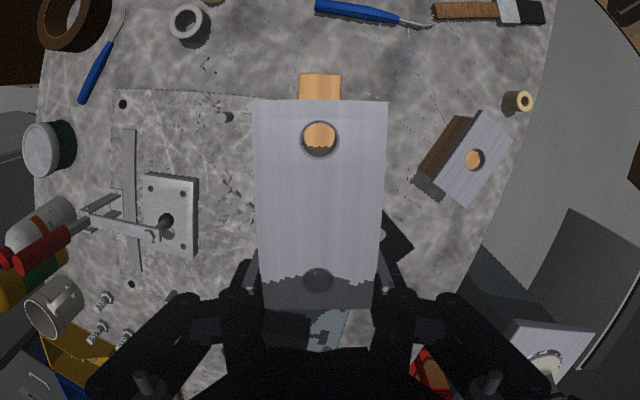

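The plate is held at its end, reaching from (250,100) to (385,300). I'll measure its pitch.

```bash
cat >> h.py <<'E'
def pitch(P,box=(275,200,365,265)):
    c,r0,c1,r1=box
    Q=P[r0:r1,c:c1].reshape(-1,3);Q=Q[np.isfinite(Q).all(1)]
    m=np.median(Q,0);Q=Q[np.linalg.norm(Q-m,axis=1)<60]
    n=np.linalg.svd(Q-Q.mean(0))[2][2] if len(Q)<3000 else np.linalg.eigh(np.cov(Q.T))[1][:,0]
    n*=np.sign(n[2]) or 1
    return m,n,np.degrees(np.arccos(n[2]))
E
python3 - <<'E'
from h import *
p,P=wrist();print(pitch(P,(275,160,365,255)),read_state()["position"],read_state()["clock"])
E
```

```text
(array([ 583.28142241, -352.09095497,  236.56151998]), array([-8.88294229e-04, -7.55243594e-03,  9.99971085e-01]), np.float64(0.4357097101596381)) [ 570.49337127 -313.06181012  376.16765476] 5.325
```

The pads hold the plate level (0.4°). I'll go low over free bench and ease the grip gradually so it can swing.

```bash
python3 -c "
from nav import *
to([592,-240,268])"
```

```text
slide [-0.0648, -0.041, 0.1097] roll 0
```

Emit:
carry_out --pt "-0.04 -0.025 0.03" --pt "-0.065 -0.041 0.08" --pt "-0.065 -0.041 0.11" --pt "-0.065 -0.041 0.11" --pt "-0.065 -0.041 0.11" --pt "-0.065 -0.041 0.11" --roll '[0, 0, 0, 0, 0, 0]' --claw '[0.04, 0.04, 0.04, 0.04, 0.046, 0.048]'

```text
clock: 6.08
position: [592.0, -240.1, 269.1]
ee_rot: [0.802, -0.597, 0.001, -0.001]
contact_force: [-0.6, 0.4, -3.9]
gripper_width: 49.2
grasp_force: 65.0
```

Emit:
carry_out --pt "0 0 0" --roll '[0]' --claw '[0.0488]'

```text
clock: 6.2
position: [591.8, -239.9, 269.0]
ee_rot: [0.802, -0.597, 0.001, -0.001]
contact_force: [-0.4, 0.1, -3.6]
gripper_width: 49.0
grasp_force: 62.6
```

Emit:
carry_out --pt "0 0 0" --roll '[0]' --claw '[0.0492]'

```text
clock: 6.32
position: [591.7, -239.7, 268.5]
ee_rot: [0.802, -0.597, 0.001, -0.0]
contact_force: [-0.2, -0.1, -2.6]
gripper_width: 49.2
grasp_force: 41.8
```

```bash
python3 - <<'E'
from nav import *;from h import *
applied([-.065,-.041,.11],0)
p,P=wrist();print(pitch(P,(275,160,365,255)),read_state()["position"],read_state()["grasp_force"])
E
```

```text
(array([ 603.97833539, -278.99183361,  126.60217088]), array([-6.26601741e-04, -6.07021534e-03,  9.99981380e-01]), np.float64(0.3496479643886797)) [ 591.66051186 -239.64370405  268.34606048] 41.76629841327667
```

Emit:
carry_out --pt "0 0 0" --roll '[0]' --claw '[0.0495]'

```text
clock: 6.5
position: [591.7, -239.5, 267.9]
ee_rot: [0.803, -0.597, 0.0, -0.0]
contact_force: [-0.0, 0.1, -3.2]
gripper_width: 49.5
grasp_force: 26.1
```

Emit:
carry_out --pt "0 0 0" --roll '[0]' --claw '[0.0497]'

```text
clock: 6.62
position: [591.7, -239.5, 267.7]
ee_rot: [0.803, -0.597, -0.0, 0.0]
contact_force: [0.2, -0.0, -2.8]
gripper_width: 49.7
grasp_force: 15.9
```

```bash
python3 - <<'E'
from nav import *;from h import *
p,P=wrist();print(pitch(P,(275,160,365,255)),read_state()["position"],read_state()["grasp_force"])
E
```

```text
(array([ 603.85403386, -278.74265286,  125.82166194]), array([ 0.00339743, -0.00903463,  0.99995342]), np.float64(0.5530451830741855)) [ 591.72114557 -239.45403369  267.71087983] 15.892885029315948
```

Emit:
carry_out --pt "0 0 0" --pt "0 0 0" --roll '[0, 0]' --claw '[0.0498, 0.0498]'

```text
clock: 6.92
position: [591.8, -239.5, 267.7]
ee_rot: [0.803, -0.597, 0.0, 0.0]
contact_force: [0.0, 0.5, -4.3]
gripper_width: 49.7
grasp_force: 9.0
```

```bash
python3 - <<'E'
from nav import *;from h import *
p,P=wrist();print(pitch(P,(275,160,365,255)),read_state()["position"],read_state()["grasp_force"])
E
```

```text
(array([ 599.79377923, -265.99901838,   87.86631002]), array([ 0.24348253, -0.80904842,  0.53493636]), np.float64(57.660404585155874)) [ 591.66875823 -239.45901387  267.56718205] 8.610868155956268
```

The plate is swinging and has reached 58°. I'll give it a bit longer, then tighten.

Emit:
carry_out --pt "0 0 0" --pt "0 0 0" --roll '[0, 0]' --claw '[0.0498, 0.0498]'

```text
clock: 7.22
position: [591.8, -239.5, 267.7]
ee_rot: [0.803, -0.597, 0.0, 0.0]
contact_force: [0.2, 0.3, -3.1]
gripper_width: 50.2
grasp_force: 8.5
```

```bash
python3 - <<'E'
from nav import *;from h import *
np.set_printoptions(precision=2,suppress=True)
p,P=wrist();print(pitch(P,(275,160,365,255)),read_state()["position"],read_state()["grasp_force"]);save(p,"w4")
q=get_image("side");save(q,"s4");D=world(q)
q=get_image("scene");S=world(q)
for P in (D,S):
    Q=P.reshape(-1,3);Q=Q[np.all((Q>(555,-290,25))&(Q<(640,-200,90)),1)]
    if len(Q)>30:
        for z in range(25,90,10):
            k=Q[(Q[:,2]>z)&(Q[:,2]<z+10)]
            if len(k)>5: print(z,len(k),k.min(0),k.max(0))
E
```

```text
(array([ 597.35, -258.37,   66.87]), array([ 0.29, -0.93,  0.23]), np.float64(76.8381566074076)) [ 591.79 -239.51  267.79] 8.489465117454529
25 24 [ 572.2  -260.52   26.83] [ 638.56 -243.41   34.94]
35 71 [ 571.8  -267.63   35.26] [ 638.79 -234.94   44.97]
45 44 [ 570.07 -270.78   45.47] [ 617.6  -239.51   54.84]
55 56 [ 569.44 -268.4    55.06] [ 618.39 -237.86   65.  ]
65 52 [ 570.71 -260.19   65.35] [ 617.04 -233.74   74.78]
75 58 [ 568.03 -261.57   75.1 ] [ 616.65 -230.73   84.76]
85 32 [ 567.95 -251.21   85.03] [ 617.64 -229.03   89.99]
25 33 [ 574.04 -276.79   25.02] [ 639.58 -235.09   34.99]
35 71 [ 569.03 -274.     35.49] [ 639.84 -242.62   44.9 ]
45 70 [ 568.07 -274.45   45.03] [ 623.33 -251.59   54.79]
55 72 [ 567.28 -270.05   55.05] [ 620.13 -251.05   64.87]
65 72 [ 566.31 -268.07   65.08] [ 619.89 -248.29   74.89]
75 75 [ 566.38 -265.45   75.27] [ 620.27 -245.81   84.71]
85 41 [ 566.65 -262.75   85.05] [ 619.36 -239.44   89.95]
```

View pics/w4.png

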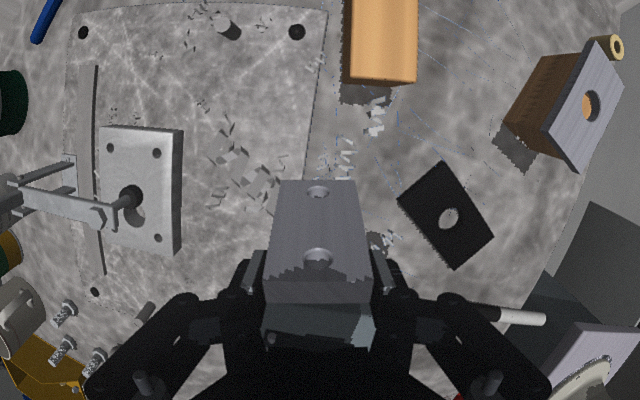

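The plate hangs at 77°, at (318,240) in the picture, and is still creeping.

Emit:
carry_out --pt "0 0 0" --pt "0 0 0" --pt "0 0 0" --pt "0 0 0" --roll '[0, 0, 0, 0]' --claw '[0.0498, 0.0498, 0.0498, 0.0498]'

```text
clock: 7.88
position: [591.7, -239.5, 267.7]
ee_rot: [0.803, -0.597, 0.0, 0.0]
contact_force: [0.3, 0.3, -4.2]
gripper_width: 49.7
grasp_force: 8.5
```

```bash
python3 - <<'E'
from nav import *;from h import *
np.set_printoptions(precision=2,suppress=True)
p,P=wrist();print(pitch(P,(285,200,355,270)),read_state()["position"],read_state()["grasp_force"])
np.save("w5P.npy",P)
print(P[180:300:6,305])
c=load();print(c,read_state()["joints"])
E
```

```text
(array([ 595.45, -252.83,   91.86]), array([ 0.28, -0.92,  0.29]), np.float64(73.30724116352029)) [ 591.73 -239.51  267.72] 8.489003777503967
[[ 609.2  -264.26   36.39]
 [ 608.35 -262.45   44.36]
 [ 607.58 -260.92   52.32]
 [ 606.83 -259.28   59.08]
 [ 606.13 -257.74   65.45]
 [ 605.4  -255.89   70.35]
 [ 604.8  -254.65   76.45]
 [ 604.29 -253.8    82.99]
 [ 603.61 -251.91   86.56]
 [ 603.09 -250.78   91.58]
 [ 602.52 -249.33   95.58]
 [ 602.11 -248.61  100.82]
 [ 601.5  -246.86  103.7 ]
 [ 600.91 -245.17  106.57]
 [ 600.86 -245.94  113.65]
 [ 600.34 -244.48  116.49]
 [ 599.96 -243.67  120.26]
 [ 599.48 -242.31  123.  ]
 [ 598.55 -238.93  122.64]
 [ 597.35 -234.39  120.76]]
{'p': [591.9680059168554, -239.7544135190809, 267.712], 'th': 196.7071622609443} [-0.13  0.53 -0.13  0.   -0.92  0.42]
```

```bash
python3 - <<'E'
from nav import *;from h import *
np.set_printoptions(precision=1,suppress=True,linewidth=160)
C={"w":np.load("w1P.npy"),"w4":wrist()[1],"s":world(get_image("scene")),"d":world(get_image("side"))}
o=np.array([548.5,-34.8]);a=np.radians(5.9);Rm=np.array([[np.cos(a),np.sin(a)],[-np.sin(a),np.cos(a)]])
for n,P in C.items():
    Q=P.reshape(-1,3);L=np.c_[(Q[:,:2]-o)@Rm.T,Q[:,2]]
    k=L[np.all((L>(-40,0,60))&(L<(40,130,72)),1)]
    print(n,len(k),"x",np.percentile(k[:,0],[2,98]) if len(k) else "")
    h=np.histogram(k[:,1],np.arange(0,130,2))[0];print([(int(2*i),int(v)) for i,v in enumerate(h) if v])
    g=L[np.all((L>(-75,-110,70))&(L<(60,-60,110)),1)]
    if len(g): 
        t=g[g[:,0]<-40]; print(" grip?",len(t),t.min(0) if len(t) else"",t.max(0) if len(t) else "", "guard top z",np.percentile(g[:,2],95))
to([592,-240,268]);
W=lambda x,y:o+Rm.T@np.array([x,y]);print("wide",W(0,25),"narrow",W(0,95),"grip",W(-52,-85))
E
```

```text
w 278 x [-21.2  -0.7]
[(6, 12), (8, 27), (10, 15), (12, 13), (14, 9), (16, 2), (34, 9), (36, 46), (38, 21), (40, 17), (42, 11), (44, 1), (78, 3), (80, 21), (82, 11), (84, 9), (86, 5), (88, 1), (100, 4), (102, 13), (104, 15), (106, 7), (108, 5), (110, 1)]
 grip? 48 [-54.7 -97.3  84.6] [-43.5 -93.7  95.6] guard top z 93.66637536017686
w4 0 x 
[]
s 217 x [-24.   20.5]
[(4, 3), (6, 12), (8, 14), (10, 12), (12, 5), (14, 6), (16, 2), (32, 7), (34, 6), (36, 17), (38, 10), (40, 9), (42, 1), (46, 1), (76, 4), (78, 12), (80, 10), (82, 20), (84, 5), (86, 7), (98, 2), (100, 8), (102, 11), (104, 17), (106, 12), (108, 3), (110, 1)]
 grip? 47 [-57.8 -98.7  83.1] [-40.5 -71.1  98.2] guard top z 96.04672229751178
d 176 x [-21.7  21.3]
[(10, 6), (12, 12), (14, 20), (16, 26), (18, 14), (36, 1), (38, 8), (40, 12), (42, 18), (44, 28), (46, 10), (48, 1), (80, 1), (82, 1), (84, 3), (86, 5), (88, 7), (90, 3)]
 grip? 49 [-55.9 -96.5  81.8] [-40.6 -67.6  94.4] guard top z 92.95037126623578
slide [0.0002, 0.0, -0.0003] roll 0
wide [545.9  -9.9] narrow [538.7  59.7] grip [ 505.5 -124.7]
```

```bash
python3 - <<'E'
from nav import *
to([546,-10,352],185.9)
E
```

```text
slide [-0.2333, -0.022, -0.0843] roll 10.81
```

Emit:
carry_out --pt "0 0 -0.03" --pt "0 0 -0.06" --pt "-0.03 0 -0.084" --pt "-0.08 -0.01 -0.084" --pt "-0.13 -0.022 -0.084" --pt "-0.18 -0.022 -0.084" --pt "-0.2333 -0.022 -0.084" --pt "-0.2333 -0.022 -0.084" --roll '[0, 0, 3, 6, 9, 10.8, 10.8, 10.8]' --claw '[0.0495, 0.0495, 0.0496, 0.0497, 0.0497, 0.0497, 0.0498, 0.0498]'

```text
clock: 9.07
position: [544.6, -6.8, 352.2]
ee_rot: [0.744, -0.668, -0.0, -0.001]
contact_force: [-0.5, -0.7, -3.3]
gripper_width: 49.8
grasp_force: 8.2
```

```bash
cat >> h.py <<'E'
def hang(P,col=305,rows=(185,285)):
    # tilt off vertical (deg, + = lower end toward camera) and face distance from the tool axis at grasp height, in tool axes
    T=wpose();Q=P[rows[0]:rows[1],col-15:col+15].reshape(-1,3);Q=(Q-T[:3,3])@T[:3,:3]
    Q=Q[np.isfinite(Q).all(1)&(Q[:,2]>140)&(Q[:,2]<235)&(abs(Q[:,0])<45)]
    k=np.polyfit(Q[:,2],Q[:,0],1);r=Q[:,0]-np.polyval(k,Q[:,2]);Q=Q[abs(r)<3];k=np.polyfit(Q[:,2],Q[:,0],1)
    return len(Q),"tilt",np.degrees(np.arctan(k[0])),"face x at grasp",np.polyval(k,154.7),"z range",Q[:,2].min(),Q[:,2].max()
E
python3 - <<'E'
from nav import *;from h import *
applied([-.2333,-.022,-.084],10.8)
p,P=wrist();print(hang(P),read_state()["position"],read_state()["grasp_force"],read_state()["contact_force"]);show()
E
```

```text
(2073, 'tilt', np.float64(0.141869317321075), 'face x at grasp', np.float64(4.452010672972735), 'z range', np.float64(146.53457215410288), np.float64(234.4463526512561)) [545.13698938  -8.16263809 352.17255498] 8.180709332227707 [ 0.84121467 -0.17321618 -3.23108889]
cmd {'p': [545.9701679847806, -9.978242201046754, 351.712], 'th': 185.9071622609443}
```

Emit:
carry_out --pt "0 0 0" --pt "0 0 0" --roll '[0, 0]' --claw '[0.0496, 0.0494]'

```text
clock: 9.38
position: [545.8, -10.7, 351.6]
ee_rot: [0.742, -0.67, 0.0, 0.0]
contact_force: [0.4, -0.0, -2.7]
gripper_width: 49.4
grasp_force: 15.6
```

```bash
python3 - <<'E'
from nav import *;from h import *
np.set_printoptions(precision=1,suppress=True)
p,P=wrist();print(hang(P),read_state()["position"],read_state()["grasp_force"]);save(p,"w6")
T=wpose();Q=(P[170:320:6,305]-T[:3,3])@T[:3,:3];print(Q.tolist())
E
```

```text
(2077, 'tilt', np.float64(0.285190297170101), 'face x at grasp', np.float64(5.919283397247503), 'z range', np.float64(146.3194601310539), np.float64(234.92439339979327)) [545.8 -10.7 351.6] 15.629103183746338
[[18.169439946844633, -12.715231835074288, 308.2299688189915], [16.29084460323901, -12.113778808486773, 292.6038841691466], [13.143628390591731, -11.806338576347454, 283.97963658777746], [0.8044426876569076, -12.914846956658128, 308.5068182618704], [-5.525542310271335, -13.046135974948335, 309.93549903545187], [-11.165663499616512, -13.073946496378564, 308.8661717045196], [-12.589253650069102, -12.577680160265345, 295.6790542522321], [5.496135776969916, -9.840620727254647, 231.4360726926384], [6.268275150208257, -9.313805223109487, 218.08781389645463], [6.139872023780506, -8.934296145120259, 208.17656238342343], [6.38434007788958, -8.552399037280018, 198.29363068641442], [5.986928661391202, -8.267057513487119, 190.63843968147117], [6.69782277569003, -7.902748095919067, 181.308641844456], [5.993711264124755, -7.695094213181956, 175.48574905002997], [6.371975873937134, -7.410549576029438, 168.04323598524041], [5.302564909927615, -7.26803231673751, 163.71287619210776], [6.424590958454664, -6.960101757861881, 155.89951679306304], [6.542446338644624, -6.7515902032189405, 150.26431762029657], [4.19541162479991, -6.742660323794018, 148.82668537136377], [1.6401199057602105, -6.7501914524284, 147.69684470906046], [-1.6294526308238464, -6.808476477996588, 147.55972203507264], [-4.516864732580105, -6.837836101205116, 146.78021542084244], [-8.323181416398837, -6.927538578474751, 147.14791454665465], [-171.286303424142, -17.34406339693162, 349.6373487586533], [-181.5346153739848, -17.560640459991813, 349.6823910006513]]
```

View pics/w6.png

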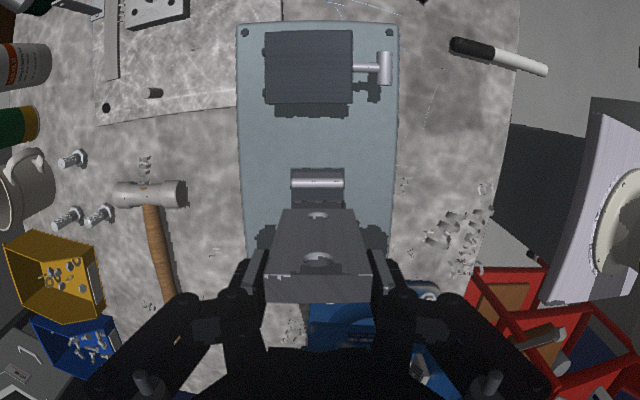

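The plate hangs vertical (0.3°) over the rack, with one fin visible at (317,183). The guard is at (308,67) and its T-handle at (385,67). I'll measure the plate relative to the slot in this same camera frame.

```bash
python3 - <<'E'
from nav import *;from h import *
np.set_printoptions(precision=1,suppress=True)
T=wpose();p,P=wrist();Q=(P-T[:3,3])@T[:3,:3];F=Q.reshape(-1,3)
k=F[np.all((F>(-25,-30,280))&(F<(30,30,303)),1)]
h=np.histogram(k[:,0],np.arange(-25,30,1.5));print([(round(b,1),int(n)) for n,b in zip(h[0],h[1]) if n])
f1=k[k[:,0]>2];print("fin1",np.percentile(f1,[2,50,98],axis=0))
f2=k[k[:,0]<2];print("fin2",np.percentile(f2,[2,50,98],axis=0) if len(f2) else 0)
D=P.reshape(-1,3);D=D[np.all((D>(440,-185,36))&(D<(650,-20,47)),1)];r=cv2.minAreaRect(D[:,:2].astype(np.float32));print(r,np.median(D[:,2]))
pl=F[np.all((F>(-20,-35,140))&(F<(20,35,240)),1)]
print("plate",np.percentile(pl,[1,50,99],axis=0)); fc=pl[pl[:,2]>165];print("face",np.percentile(fc[:,0],[10,50,90]),"y",np.percentile(fc[:,1],[1,99]),"zmax",fc[:,2].max())
r,v=cv2.minAreaRect(fc[:,[1,2]].astype(np.float32)),0;print(r)
to([546,-10,274],185.9)
E
```

```text
[(np.float64(-13.0), 247), (np.float64(-11.5), 32), (np.float64(6.5), 10), (np.float64(8.0), 68), (np.float64(9.5), 79), (np.float64(11.0), 98), (np.float64(12.5), 98), (np.float64(14.0), 118), (np.float64(15.5), 249)]
fin1 [[  8.1 -23.  283. ]
 [ 14.1  -1.6 285.3]
 [ 16.5  19.8 302.2]]
fin2 [[-12.6 -22.4 287.7]
 [-11.9  -1.6 295. ]
 [-11.2  19.1 302.7]]
((555.5560302734375, -90.4487533569336), (151.65855407714844, 155.57968139648438), 5.570804119110107) 41.53810676448916
plate [[ -8.8 -31.5 141.2]
 [  6.2  -0.8 157.4]
 [ 11.   32.9 233.4]]
face [5.6 6.3 6.8] y [-25.6  23.4] zmax 237.10211302381327
((-1.0911178588867188, 201.03762817382812), (72.04776763916016, 50.634273529052734), 89.86226654052734)
slide [0.0, -0.0, 0.0777] roll 0.01
```

Emit:
carry_out --pt "-0.001 -0.0005 0.02" --pt "-0.001 -0.0005 0.04" --pt "-0.001 -0.0005 0.047" --pt "-0.001 -0.0005 0.052" --pt "-0.001 -0.0005 0.057" --pt "-0.001 -0.0005 0.062" --roll '[0, 0, 0, 0, 0, 0]' --claw '[0.0494, 0.0494, 0.0494, 0.0494, 0.0494, 0.0494]'

```text
clock: 10.22
position: [546.1, -8.7, 290.0]
ee_rot: [0.743, -0.669, 0.0, -0.0]
contact_force: [0.4, -0.2, -3.3]
gripper_width: 49.6
grasp_force: 15.8
```

```bash
python3 - <<'E'
from nav import *;from h import *
applied([-.001,-.0005,.062],0)
p,P=wrist();print(hang(P,rows=(185,270)),read_state()["position"],read_state()["grasp_force"],read_state()["contact_force"]);show()
E
```

```text
(1426, 'tilt', np.float64(3.081848601137883), 'face x at grasp', np.float64(5.26275084251358), 'z range', np.float64(151.6700266627221), np.float64(224.94247589469492)) [545.85578461  -8.76472161 289.17368459] 15.772624611854553 [ 0.01652682 -0.36684965 -4.15653271]
cmd {'p': [546.3645960858163, -8.932093801863672, 289.712], 'th': 185.9071622609443}
```

Emit:
carry_out --pt "0 0 0.005" --pt "0 0 0.009" --pt "0 0 0.012" --pt "0 0 0.0135" --roll '[0, 0, 0, 0]' --claw '[0.0494, 0.0494, 0.0494, 0.0494]'

```text
clock: 10.78
position: [546.0, -8.7, 279.3]
ee_rot: [0.743, -0.669, 0.001, 0.0]
contact_force: [-8.2, 0.2, 19.2]
gripper_width: 50.0
grasp_force: 18.4
```

Emit:
carry_out --pt "0 0 0.012" --pt "0 0 0.011" --pt "0 0 0.011" --roll '[0, 0, 0]' --claw '[0.0498, 0.052, 0.056]'

```text
clock: 11.15
position: [546.4, -8.5, 265.8]
ee_rot: [0.743, -0.669, 0.001, -0.001]
contact_force: [-0.9, -0.6, -0.2]
gripper_width: 56.2
grasp_force: 0.0
```

```bash
python3 - <<'E'
from nav import *;from h import *
np.set_printoptions(precision=1,suppress=True)
applied([0,0,.0135],0);applied([0,0,.011],0)
applied([0,0,.0],0)
p,P=wrist();print(hang(P,rows=(185,270)),read_state()["position"],read_state()["gripper_width"],read_state()["contact_force"]);show()
F=P.reshape(-1,3);k=F[np.all((F>(515,-30,110))&(F<(575,10,145)),1)];print("top z",np.percentile(k[:,2],[50,90,98]))
S=world(get_image("scene")).reshape(-1,3);k=S[np.all((S>(520,-30,100))&(S<(570,12,145)),1)];print(len(k),k.max(0) if len(k) else 0)
E
```

```text
(1389, 'tilt', np.float64(13.910219994491529), 'face x at grasp', np.float64(2.995966195463751), 'z range', np.float64(154.64518799215506), np.float64(225.16791987095004)) [546.4  -8.6 265.6] 56.22537097798248 [-0.1  0.5  0.4]
cmd {'p': [546.3645960858163, -8.932093801863672, 265.212], 'th': 185.9071622609443}
top z [130.9 132.4 136.9]
214 [569.9   2.5 136.2]
```

```bash
python3 - <<'E'
from h import *
a=get_image("scene");b=get_image("side")
i=np.hstack([cv2.resize(a["img"][130:230,240:340],None,fx=4,fy=4),cv2.resize(b["img"][190:290,190:290],None,fx=4,fy=4)])
save({"img":i},"c7")
E
```

```text
(no output)
```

View pics/c7.png

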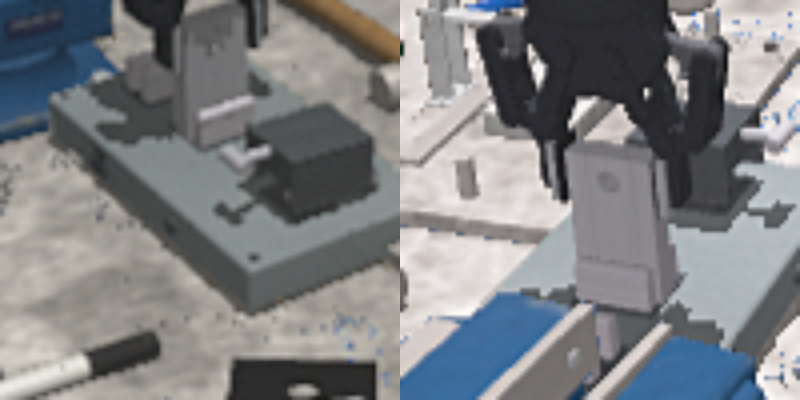

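The thick plate stands seated in the wide slot: at (215,100) in the left crop and (620,240) in the right. On to the thin plate.

```bash
python3 - <<'E'
from nav import *
to([546.4,-8.9,355]);to([442.5,-354.6,300],162.8)
E
```

```text
slide [-0.0, -0.0, -0.0898] roll 0
slide [0.3331, 0.1389, -0.0348] roll 23.11
```

Emit:
carry_out --pt "0 0 -0.05" --pt "0 0 -0.09" --pt "0.06 0.01 -0.09" --pt "0.12 0.03 -0.08" --pt "0.18 0.05 -0.06" --pt "0.24 0.06 -0.05" --pt "0.3 0.065 -0.035" --pt "0.3 0.065 -0.035" --roll '[0, 0, 5, 10, 15, 20, 23.1, 23.1]' --claw '[0.056, 0.07, 0.085, 0.085, 0.085, 0.085, 0.085, 0.085]'

```text
clock: 12.35
position: [511.5, -317.3, 298.2]
ee_rot: [-0.591, 0.806, 0.001, -0.001]
contact_force: [0.5, 0.3, 0.2]
gripper_width: 85.2
grasp_force: 0.0
```

```bash
python3 - <<'E'
from nav import *;from h import *
np.set_printoptions(precision=1,suppress=True)
applied([.30,.065,-.035],23.1);show();print(wpose()[:3,3])
p,P=wrist();Q=P.reshape(-1,3);S=Q[np.all((Q>(360,-460,63))&(Q<(510,-310,78)),1)];r=cv2.minAreaRect(S[:,:2].astype(np.float32));print(len(S),r,np.median(S[:,2]))
to([442.5,-354.6,215],162.8)
k=Q[np.all((Q>(510,-40,80))&(Q<(580,20,145)),1)];print(len(k),k.mean(0) if len(k) else 0)
E
```

```text
cmd {'p': [512.5848123547531, -314.028678854995, 300.212], 'th': 162.8071622609443}
[ 511.5 -317.3  298.2]
9409 ((432.4515686035156, -389.2943115234375), (90.80889129638672, 51.077911376953125), 73.23568725585938) 71.44075742629963
slide [0.0595, 0.055, 0.0852] roll 0.01
0 0
```

Emit:
carry_out --pt "0.035 0.035 0" --pt "0.06 0.055 0.01" --pt "0.06 0.055 0.05" --pt "0.06 0.055 0.08" --pt "0.06 0.055 0.085" --pt "0.06 0.055 0.085" --pt "0.06 0.055 0.085" --pt "0.06 0.055 0.085" --roll '[0, 0, 0, 0, 0, 0, 0, 0]' --claw '[0.085, 0.085, 0.085, 0.085, 0.04, 0.04, 0.04, 0.04]'

```text
clock: 13.4
position: [442.8, -354.8, 216.5]
ee_rot: [-0.594, 0.804, -0.001, 0.001]
contact_force: [1.8, 2.3, 2.3]
gripper_width: 48.8
grasp_force: 62.3
```

Emit:
carry_out --pt "0 0 0" --pt "0 0 -0.05" --pt "-0.02 0 -0.1" --pt "-0.06 0 -0.1" --pt "-0.1 0 -0.1" --pt "-0.1 0 -0.06" --pt "-0.1 0 -0.06" --pt "-0.1 0 -0.06" --roll '[0, 0, 0, 0, 0, 0, 0, 0]' --claw '[0.04, 0.04, 0.04, 0.04, 0.04, 0.04, 0.046, 0.0492]'

```text
clock: 14.4
position: [471.8, -259.9, 275.8]
ee_rot: [-0.594, 0.805, -0.0, -0.0]
contact_force: [0.8, 0.5, -1.5]
gripper_width: 49.1
grasp_force: 34.7
```

```bash
python3 - <<'E'
from nav import *;from h import *
applied([.06,.055,.085],0);applied([-.1,0,-.06],0);show()
p,P=wrist();print(pitch(P,(275,160,300,255)),read_state()["position"],read_state()["gripper_width"],read_state()["grasp_force"])
S=world(get_image("scene"));Q=P.reshape(-1,3);k=Q[np.all((Q>(400,-300,20))&(Q<(540,-180,120)),1)];print(len(k),k.mean(0) if len(k) else 0)
E
```

```text
cmd {'p': [471.8660150989353, -259.55869124677537, 275.212], 'th': 162.8071622609443}
(array([ 473.65620438, -299.83852805,  130.73533264]), array([-0.11141034,  0.04549537,  0.99273255]), np.float64(6.911816036531345)) [ 471.99112124 -260.00858751  276.29992478] 49.15448701272956 34.65988039970398
195 [ 471.84010002 -268.67565686  116.95643078]
```

Emit:
carry_out --pt "0 0 0" --pt "0 0 0" --pt "0 0 0" --pt "0 0 0" --roll '[0, 0, 0, 0]' --claw '[0.0495, 0.0497, 0.0498, 0.0498]'

```text
clock: 15.0
position: [471.6, -259.4, 275.3]
ee_rot: [-0.594, 0.805, -0.0, 0.0]
contact_force: [0.3, -0.6, -2.5]
gripper_width: 49.8
grasp_force: 8.5
```

```bash
python3 - <<'E'
from nav import *;from h import *
p,P=wrist();print(hang(P,col=285),pitch(P,(275,180,300,255))[2],read_state()["position"],read_state()["gripper_width"],read_state()["grasp_force"])
E
```

```text
(2629, 'tilt', np.float64(65.51655094656681), 'face x at grasp', np.float64(22.1596909186556), 'z range', np.float64(144.70569288332666), np.float64(165.30509392303682)) 25.30656492572639 [ 471.6141754  -259.38715739  275.21970434] 49.42668812605694 8.502734005451202
```

Emit:
carry_out --pt "0 0 0" --pt "0 0 0" --pt "0 0 0" --pt "0 0 0" --roll '[0, 0, 0, 0]' --claw '[0.0498, 0.0498, 0.0498, 0.0498]'

```text
clock: 15.55
position: [471.6, -259.4, 275.2]
ee_rot: [-0.594, 0.805, 0.0, -0.0]
contact_force: [0.8, -0.3, -1.6]
gripper_width: 49.8
grasp_force: 8.5
```

```bash
python3 - <<'E'
from nav import *;from h import *
p,P=wrist();print(hang(P,col=285),pitch(P,(275,180,300,255))[2],read_state()["position"],read_state()["gripper_width"],read_state()["grasp_force"])
to([471.8,-259.5,358],185.9);to([538.7,60.0,358],185.9)
E
```

```text
(2782, 'tilt', np.float64(60.22829096338807), 'face x at grasp', np.float64(17.559021310407246), 'z range', np.float64(145.0689057107834), np.float64(169.3383611676216)) 30.577254167857973 [ 471.64629236 -259.3855104   275.19597107] 49.69326994534206 8.517718613147736
slide [-0.0, 0.0001, -0.0828] roll -23.09
slide [-0.325, 0.0306, -0.0828] roll -23.09
```

Emit:
carry_out --pt "0 0 0" --pt "0 0 0" --pt "0 0 0" --roll '[0, 0, 0]' --claw '[0.04984, 0.04986, 0.04986]'

```text
clock: 15.98
position: [471.6, -259.4, 275.2]
ee_rot: [-0.594, 0.805, 0.0, 0.0]
contact_force: [-0.3, 0.2, -3.2]
gripper_width: 49.9
grasp_force: 5.9
```

```bash
python3 - <<'E'
from nav import *;from h import *
p,P=wrist();print(hang(P,col=285),pitch(P,(275,180,300,255))[2],read_state()["position"],read_state()["gripper_width"],read_state()["grasp_force"])
E
```

```text
(2909, 'tilt', np.float64(36.94557339590303), 'face x at grasp', np.float64(8.94074490531861), 'z range', np.float64(144.19839056265334), np.float64(191.80626669135734)) 53.605782069028876 [ 471.59048499 -259.36961888  275.20267387] 49.779124339677466 5.8666156232357025
```

Emit:
carry_out --pt "0 0 0" --pt "0 0 0" --pt "0 0 0" --roll '[0, 0, 0]' --claw '[0.04986, 0.04986, 0.0496]'

```text
clock: 16.4
position: [471.6, -259.4, 275.2]
ee_rot: [-0.594, 0.805, -0.0, 0.0]
contact_force: [-1.6, -0.4, -2.1]
gripper_width: 49.8
grasp_force: 10.5
```

Emit:
carry_out --pt "0 0 -0.03" --pt "0 0 -0.06" --pt "-0.02 0 -0.083" --pt "-0.08 0.01 -0.083" --pt "-0.14 0.02 -0.083" --pt "-0.2 0.03 -0.083" --pt "-0.26 0.03 -0.083" --pt "-0.27 0.03 -0.083" --roll '[0, 0, -4, -8, -12, -16, -20, -23.1]' --claw '[0.0495, 0.0495, 0.0496, 0.0497, 0.0498, 0.0498, 0.0498, 0.0498]'

```text
clock: 17.4
position: [523.3, 10.7, 358.4]
ee_rot: [0.745, -0.667, 0.0, -0.001]
contact_force: [-0.4, -0.8, -1.2]
gripper_width: 49.9
grasp_force: 8.4
```

```bash
python3 - <<'E'
from nav import *;from h import *
applied([-.27,.03,-.083],-23.1);show()
p,P=wrist();print(hang(P,col=285),pitch(P,(275,180,300,255))[2],read_state()["position"],read_state()["gripper_width"],read_state()["grasp_force"])
to([538.7,60.0,358],185.9)
E
```

```text
cmd {'p': [523.0154864540199, 7.244104053602598, 358.212], 'th': 185.9071622609443}
(2506, 'tilt', np.float64(28.617835027663467), 'face x at grasp', np.float64(7.538277610198193), 'z range', np.float64(144.66981890047595), np.float64(199.7722084226897)) 61.22573624349134 [523.3058585   10.34158019 358.19152652] 49.796509497175165 8.380095809698105
slide [-0.0509, -0.021, 0.0002] roll 0.01
```

Emit:
carry_out --pt "-0.051 -0.021 0" --pt "-0.051 -0.021 0" --pt "-0.051 -0.021 0" --pt "-0.051 -0.021 0" --roll '[0, 0, 0, 0]' --claw '[0.04984, 0.04986, 0.04987, 0.04987]'

```text
clock: 17.95
position: [537.8, 59.3, 358.2]
ee_rot: [0.742, -0.67, -0.0, 0.0]
contact_force: [0.1, 1.0, -2.4]
gripper_width: 50.2
grasp_force: 5.2
```

```bash
python3 - <<'E'
from nav import *;from h import *
applied([-.051,-.021,0],0);show()
p,P=wrist();print(hang(P,col=285),pitch(P,(275,200,300,255))[2],read_state()["position"],read_state()["gripper_width"],read_state()["grasp_force"])
E
```

```text
cmd {'p': [538.6552147879203, 60.13454645713892, 358.212], 'th': 185.9071622609443}
(2542, 'tilt', np.float64(11.936307308273566), 'face x at grasp', np.float64(5.738045425265746), 'z range', np.float64(143.64617578660244), np.float64(232.64848183633748)) 78.21088723943748 [537.87650604  59.3135047  358.22735117] 50.032605288857134 5.170693024992943
```

Emit:
carry_out --pt "0.03 0 0" --pt "0 0 0" --pt "0.025 0 0" --pt "0 0 0" --pt "0.01 0 0" --pt "0 0 0" --pt "0 0 0" --roll '[0, 0, 0, 0, 0, 0, 0]' --claw '[0.04986, 0.04986, 0.04986, 0.04986, 0.04986, 0.0497, 0.0496]'

```text
clock: 18.88
position: [538.1, 60.2, 358.3]
ee_rot: [0.743, -0.669, 0.0, -0.0]
contact_force: [0.6, -1.1, -1.9]
gripper_width: 49.9
grasp_force: 9.2
```

```bash
python3 - <<'E'
from nav import *;from h import *
np.set_printoptions(precision=1,suppress=True)
p,P=wrist();print(hang(P,col=285),pitch(P,(275,200,300,255))[2],read_state()["position"],read_state()["gripper_width"],read_state()["grasp_force"])
T=wpose();Q=(P-T[:3,3])@T[:3,:3];F=Q.reshape(-1,3)
k=F[np.all((F>(-25,-30,287))&(F<(40,30,309)),1)]
h=np.histogram(k[:,0],np.arange(-25,40,1.5));print([(round(b,1),int(n)) for n,b in zip(h[0],h[1]) if n])
for a,b in((-25,2),(2,30)):
    f=k[(k[:,0]>a)&(k[:,0]<b)];
    if len(f): print(np.percentile(f,[2,50,98],axis=0))
pl=F[np.all((F>(-20,-35,140))&(F<(40,35,245)),1)];fc=pl[pl[:,2]>165];print("face",np.percentile(fc[:,0],[5,50,95]),"y",np.percentile(fc[:,1],[1,99]),"zmax",fc[:,2].max(),"top",np.percentile(pl[:,0],1),pl[:,2].min())
print(cv2.minAreaRect(fc[:,[1,2]].astype(np.float32)))
E
```

```text
(1882, 'tilt', np.float64(0.8206130531022985), 'face x at grasp', np.float64(5.033255265640935), 'z range', np.float64(147.83952897213007), np.float64(234.66684483895384)) 89.7806988416239 [538.1  60.2 358.3] 49.71084900679833 9.208181351423264
[(np.float64(-13.0), 47), (np.float64(-11.5), 86), (np.float64(-10.0), 103), (np.float64(-8.5), 263), (np.float64(-7.0), 24), (np.float64(5.0), 48), (np.float64(6.5), 50), (np.float64(8.0), 78), (np.float64(9.5), 83), (np.float64(11.0), 95), (np.float64(12.5), 98), (np.float64(14.0), 223)]
[[-12.  -23.2 289.9]
 [ -8.2  -1.7 293.2]
 [ -6.9  19.  307.4]]
[[  5.8 -22.9 289.7]
 [ 12.2  -2.5 292.2]
 [ 14.9  18.9 308.3]]
face [0.6 5.6 6.2] y [-25.7  23.4] zmax 239.9947742239829 top -8.392034380785224 140.05627194310907
((-1.0497093200683594, 202.5051727294922), (75.0362777709961, 50.726173400878906), 89.86961364746094)
```

Emit:
carry_out --pt "-0.0015 -0.0007 0.02" --pt "-0.0015 -0.0007 0.04" --pt "-0.0015 -0.0007 0.047" --pt "-0.0015 -0.0007 0.052" --pt "-0.0015 -0.0007 0.056" --pt "-0.0015 -0.0007 0.06" --roll '[0, 0, 0, 0, 0, 0]' --claw '[0.0495, 0.0495, 0.0495, 0.0495, 0.0495, 0.0495]'

```text
clock: 19.68
position: [538.9, 61.9, 298.5]
ee_rot: [0.743, -0.669, 0.0, -0.001]
contact_force: [-0.2, -0.4, -1.5]
gripper_width: 49.8
grasp_force: 11.6
```

```bash
python3 - <<'E'
from nav import *;from h import *
applied([-.0015,-.0007,.06],0);show()
p,P=wrist();print(hang(P,col=285,rows=(205,270)),read_state()["position"],read_state()["contact_force"])
T=wpose();Q=(P[180:290:6,285]-T[:3,3])@T[:3,:3];print(np.round(Q,1).tolist())
E
```

```text
cmd {'p': [539.1971224414859, 61.69862321197131, 298.212], 'th': 185.9071622609443}
(1549, 'tilt', np.float64(0.41071281511893415), 'face x at grasp', np.float64(5.479423089595796), 'z range', np.float64(152.57408883651107), np.float64(234.89622064937285)) [538.66673152  61.90148513 297.85593239] [-0.46230432 -0.49159305 -2.40914579]
[[21.9, -26.4, 255.9], [17.0, -26.6, 256.7], [12.6, -26.6, 255.3], [7.8, -26.8, 255.1], [2.8, -27.0, 255.5], [6.5, -24.4, 231.7], [6.1, -23.4, 221.1], [6.0, -22.4, 210.9], [6.0, -21.4, 201.1], [6.1, -20.5, 192.2], [6.0, -19.7, 184.3], [5.2, -19.2, 178.4], [5.3, -18.5, 171.3], [5.9, -17.7, 163.7], [5.6, -17.2, 158.3], [5.9, -16.6, 152.1], [4.4, -16.4, 149.2], [1.3, -16.5, 149.0], [-2.4, -16.7, 149.3]]
```

Emit:
carry_out --pt "0 0 0.005" --pt "0 0 0.01" --pt "0 0 0.014" --roll '[0, 0, 0]' --claw '[0.0495, 0.0495, 0.0495]'

```text
clock: 20.1
position: [538.7, 61.9, 283.8]
ee_rot: [0.743, -0.669, -0.0, 0.0]
contact_force: [0.8, -0.2, -2.0]
gripper_width: 49.4
grasp_force: 11.6
```

Emit:
carry_out --pt "0 0 0.003" --pt "0 0 0.0055" --pt "0 0 0.0065" --roll '[0, 0, 0]' --claw '[0.0495, 0.0495, 0.0495]'

```text
clock: 20.48
position: [538.9, 61.8, 280.9]
ee_rot: [0.743, -0.669, 0.001, 0.0]
contact_force: [-8.1, -0.6, 17.3]
gripper_width: 50.1
grasp_force: 13.5
```

Emit:
carry_out --pt "0 0 -0.003" --pt "0 0 -0.003" --pt "0 0 -0.003" --pt "0 0 -0.003" --roll '[0, 0, 0, 0]' --claw '[0.0497, 0.052, 0.056, 0.056]'

```text
clock: 20.98
position: [538.8, 61.9, 280.4]
ee_rot: [0.743, -0.669, -0.0, 0.0]
contact_force: [-0.1, -0.7, -0.4]
gripper_width: 55.9
grasp_force: 0.0
```

Emit:
carry_out --pt "0 0 -0.04" --pt "0 0 -0.08" --pt "0 0 -0.08" --roll '[0, 0, 0]' --claw '[0.056, 0.056, 0.056]'

```text
clock: 21.35
position: [539.6, 62.2, 364.2]
ee_rot: [0.743, -0.669, 0.002, -0.003]
contact_force: [0.3, 0.3, -0.2]
gripper_width: 56.3
grasp_force: 0.0
```

```bash
python3 - <<'E'
from nav import *;from h import *
np.set_printoptions(precision=1,suppress=True)
for s in ([0,0,.014],[0,0,.0065],[0,0,-.003],[0,0,-.08]): applied(s,0)
show();print(read_state()["position"],read_state()["joints"])
a=get_image("scene");b=get_image("side");p,P=wrist()
o=np.array([548.5,-34.8]);an=np.radians(5.9);Rm=np.array([[np.cos(an),np.sin(an)],[-np.sin(an),np.cos(an)]])
for n,Q in (("s",world(a)),("d",world(b)),("w",P),("w1",np.load("w1P.npy"))):
    Q=Q.reshape(-1,3);L=np.c_[(Q[:,:2]-o)@Rm.T,Q[:,2]]
    for nm,lo,hi in (("thick",(-30,10,75),(30,45,150)),("thin",(-30,80,75),(30,112,150)),("gd",(-20,-120,70),(45,-50,110)),("grip",(-66,-110,70),(-45,-60,110))):
        k=L[np.all((L>lo)&(L<hi),1)]
        if len(k)>5: print(n,nm,len(k),np.percentile(k,[3,50,97],axis=0).tolist())
i=np.hstack([cv2.resize(a["img"][130:230,240:340],None,fx=4,fy=4),cv2.resize(b["img"][190:290,190:290],None,fx=4,fy=4)])
save({"img":i},"c8")
for q in (a,b):
  for r in place_of(q,"guard_grip")[:1]: print(r)
E
```

```text
cmd {'p': [539.1971224414859, 61.69862321197131, 360.712], 'th': 185.9071622609443}
[539.6  62.2 364.2] [ 0.4  0.3 -0.3  0.  -1.  -0.3]
s thick 396 [[-26.948113697388123, 16.930613999834375, 77.64618256142438], [-4.833732323024586, 21.76724080008367, 108.36977349707246], [22.39021692647024, 35.215769366737646, 134.16186447465827]]
s thin 277 [[-26.48576631198072, 88.29087551301532, 76.63069271713648], [-7.734416922513048, 93.35089759596748, 112.89147573269031], [22.68444513871395, 101.72433900100818, 134.08702859819766]]
s gd 368 [[-18.7250465195701, -113.50533362678858, 72.1335991966918], [6.381991607776756, -100.51833350352014, 91.36936941955014], [35.25563877970853, -57.35460792933008, 95.08695601064386]]
s grip 41 [[-58.05473453297194, -98.22106535406196, 87.28926137313883], [-53.31033021252505, -86.696830799007, 93.66421586864169], [-46.61866260255403, -70.99754833177828, 96.71838058234853]]
d thick 570 [[-24.77131872323805, 21.543868035294853, 77.78931332486056], [-5.464994892560667, 35.30571505291093, 109.67742004663293], [23.642946967808488, 38.138116076111785, 131.0100134976
[... 943 characters left out ...]
2, 101.01001373823047, 132.51463148852594]]
w gd 1470 [[-18.116569004759352, -65.41896862531121, 72.68436547431466], [10.048557344217937, -57.76354480215114, 90.40456956504505], [38.009797986659876, -54.9761925804878, 93.45535816736107]]
w1 gd 1710 [[-17.62783358108968, -111.85211184814723, 73.87422123756656], [12.18064728564425, -94.0756069785793, 91.22833298839532], [38.06282518293106, -60.26546387149821, 93.64373828454337]]
w1 grip 42 [[-54.622002910879175, -97.22210141141942, 84.82325036456108], [-48.59411749480503, -96.27499874959014, 89.92913684389097], [-45.11254649569825, -94.74606341728662, 94.53815964776855]]
{'at': [301.4, 169.0], 'conf': 0.92}
{'at': [285.4, 221.1], 'conf': 0.62}
```

View pics/c8.png

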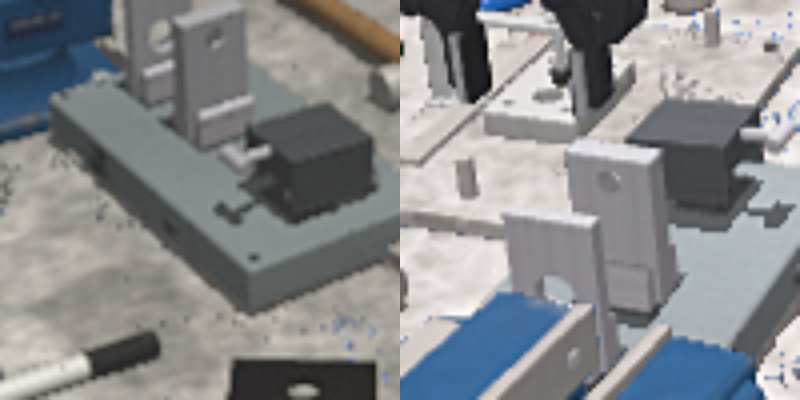

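Both plates stand seated, with tops at about 130 mm. Next is the guard, so I'll hover over its handle.

```bash
cat >> nav.py <<'E'
o=np.array([548.5,-34.8]);an=np.radians(5.9);Rm=np.array([[np.cos(an),np.sin(an)],[-np.sin(an),np.cos(an)]])
def W(x,y,z): return [*(o+Rm.T@np.array([x,y])),z]
def G(phi,dz=0): return W(40-92*np.cos(phi)+30*np.sin(phi),-85,52+30*np.cos(phi)+92*np.sin(phi)+154.7+dz)
E
python3 - <<'E'
from nav import *
to(W(-52,-85,320),95.9)
E
```

```text
slide [0.1819, 0.0527, 0.0407] roll 90.01
```

Emit:
carry_out --pt "0.02 0.01 0" --pt "0.05 0.02 0" --pt "0.09 0.03 0" --pt "0.13 0.04 0" --pt "0.17 0.0527 0" --pt "0.182 0.0527 0.01" --pt "0.182 0.0527 0.02" --pt "0.182 0.0527 0.03" --roll '[10.6, 21.2, 31.8, 42.4, 53, 63.6, 74.2, 84.8]' --claw '[0.056, 0.056, 0.056, 0.056, 0.056, 0.056, 0.056, 0.056]'

```text
clock: 22.6
position: [504.9, -125.0, 329.3]
ee_rot: [-0.094, 0.996, 0.0, -0.001]
contact_force: [0.1, 0.1, -0.4]
gripper_width: 56.0
grasp_force: 0.0
```

Emit:
carry_out --pt "0 0 0.01" --pt "0 0 0.01" --roll '[5.2, 5.2]' --claw '[0.056, 0.056]'

```text
clock: 22.85
position: [504.8, -124.6, 319.1]
ee_rot: [-0.052, 0.999, 0.0, -0.002]
contact_force: [-0.2, 0.7, -0.6]
gripper_width: 56.0
grasp_force: 0.0
```

```bash
python3 - <<'E'
from nav import *;from h import *
np.set_printoptions(precision=1,suppress=True)
applied([.182,.0527,.03],84.8);applied([0,0,.01],5.2);show();T=wpose();print(T[:3,3],np.degrees(np.arctan2(T[1,1],T[0,1])))
p,P=wrist();Q=P.reshape(-1,3);L=np.c_[(Q[:,:2]-o)@Rm.T,Q[:,2]]
k=L[np.all((L>(-64,-105,70))&(L<(-44,-65,110)),1)];print(len(k),np.percentile(k,[2,50,98],axis=0) if len(k) else 0)
for x in range(-64,40,4):
    s=k=L[np.all((L>(x,-80 if 0 else -95,60))&(L<(x+4,-75,110)),1)]
    if len(s): print(x,len(s),np.median(s[:,2]))
D=Q[np.all((Q>(440,-185,36))&(Q<(650,-60,47)),1)];print(cv2.minAreaRect(D[:,:2].astype(np.float32)))
E
```

```text
cmd {'p': [505.50783351181474, -124.75866897960036, 320.712], 'th': 95.90716226094429}
[ 504.8 -124.6  319.1] 95.99859206993338
599 [[-54.7 -95.7  89.3]
 [-50.9 -83.3  93.7]
 [-44.2 -70.9  95.6]]
-56 180 92.32584422634928
-52 179 94.5589835176576
-48 113 93.93340594780688
-44 66 92.00340834802354
-40 56 91.71047844499816
-36 59 91.27400617354652
-32 49 91.00355745606842
-28 291 87.1775451434867
-24 146 93.31901296143528
-20 125 93.35624902791312
-16 125 92.90798776491886
-12 111 92.72546359953418
-8 112 92.45993357717181
-4 103 92.37150877582914
0 116 92.11678965867746
4 97 91.7960178216382
8 104 91.38897140184895
12 103 91.26834085451907
16 93 91.1482890515257
20 97 90.9246195672718
24 87 90.7189672568341
28 84 90.35576978654329
32 83 90.16644271708867
36 63 89.80117150357313
((556.8057250976562, -110.45413970947266), (149.71705627441406, 115.79647064208984), 5.654068946838379)
```

```bash
sed -i 's/^o=np.array.*;an=/o=np.array([548.8,-34.0]);an=/' nav.py; python3 - <<'E'
from nav import *
to(G(0.06,2));to(W(-50,-85,280))
for f in np.arange(0.06,1.95,0.15):
    a=np.array([-92*np.cos(f)+30*np.sin(f),30*np.cos(f)+92*np.sin(f)]);f0=.06
    b=np.array([-92*np.cos(f0)+30*np.sin(f0),30*np.cos(f0)+92*np.sin(f0)]);d=(a-b)/1000;print(round(f,2),np.round([-d[0],-d[1]],4))
E
```

```text
slide [-0.0024, 0.0008, 0.0765] roll 0
slide [-0.0024, 0.0008, 0.0407] roll 0
0.06 [-0. -0.]
0.21 [-0.0063 -0.0131]
0.36 [-0.0145 -0.025 ]
0.51 [-0.0244 -0.0356]
0.66 [-0.0357 -0.0446]
0.81 [-0.0483 -0.0519]
0.96 [-0.0618 -0.0571]
1.11 [-0.076  -0.0603]
1.26 [-0.0905 -0.0613]
1.41 [-0.1049 -0.0602]
1.56 [-0.119  -0.0569]
1.71 [-0.1325 -0.0515]
1.86 [-0.145  -0.0442]
```

Emit:
carry_out --pt "-0.0024 0.0008 0.03" --pt "-0.0024 0.0008 0.055" --pt "-0.0024 0.0008 0.07" --pt "-0.0024 0.0008 0.0765" --pt "-0.0024 0.0008 0.0765" --pt "-0.0024 0.0008 0.0765" --pt "-0.0024 0.0008 0.0765" --pt "-0.0024 0.0008 0.0765" --roll '[0, 0, 0, 0, 0, 0, 0, 0]' --claw '[0.056, 0.056, 0.056, 0.056, 0.04, 0.03, 0.0256, 0.0256]'

```text
clock: 23.9
position: [507.7, -123.4, 244.8]
ee_rot: [-0.052, 0.999, 0.0, 0.001]
contact_force: [0.2, 1.4, 1.3]
gripper_width: 25.9
grasp_force: 7.9
```

Emit:
carry_out --pt "0 0 0" --pt "-0.006 0 -0.013" --pt "-0.0145 0 -0.025" --pt "-0.0244 0 -0.0356" --pt "-0.0357 0 -0.0446" --pt "-0.0483 0 -0.0519" --pt "-0.0618 0 -0.0571" --roll '[0, 0, 0, 0, 0, 0, 0]' --claw '[0.0253, 0.0253, 0.0253, 0.0253, 0.0253, 0.0253, 0.0253]'

```text
clock: 24.78
position: [569.5, -117.0, 302.2]
ee_rot: [-0.052, 0.999, 0.0, -0.0]
contact_force: [-1.7, 0.8, -1.1]
gripper_width: 25.9
grasp_force: 13.7
```

Emit:
carry_out --pt "-0.0142 0 -0.0032" --pt "-0.0287 0 -0.0042" --pt "-0.0431 0 -0.0031" --pt "-0.0572 0 0.0002" --pt "-0.0707 0 0.0056" --pt "-0.0832 0 0.0129" --pt "-0.0832 0 0.0129" --roll '[0, 0, 0, 0, 0, 0, 0]' --claw '[0.0253, 0.0253, 0.0253, 0.0253, 0.0253, 0.0253, 0.0253]'

```text
clock: 25.65
position: [653.9, -108.2, 288.4]
ee_rot: [-0.052, 0.999, -0.0, 0.002]
contact_force: [3.4, 2.3, 4.7]
gripper_width: 25.4
grasp_force: 15.0
```

```bash
python3 - <<'E'
from nav import *;from h import *
np.set_printoptions(precision=1,suppress=True)
for s in ([-.0024,.0008,.0765],[-.0618,0,-.0571],[-.0832,0,.0129]): applied(s,0)
show();print(read_state()["position"],G(1.86,2))
S=world(get_image("scene")).reshape(-1,3);L=np.c_[(S[:,:2]-o)@Rm.T,S[:,2]]
for z in range(60,150,10):
    k=L[np.all((L>(-40,-115,z))&(L<(120,-55,z+10)),1)]
    if len(k)>3: print(z,len(k),np.percentile(k[:,0],[2,50,98]),np.percentile(k[:,1],[2,50,98]))
E
```

```text
cmd {'p': [652.0428000774764, -108.79296907009433, 288.41200000000003], 'th': 95.90716226094429}
[ 653.9 -108.2  288.4] [np.float64(652.0257100528039), np.float64(-108.78531891324137), np.float64(288.3236862659095)]
60 101 [-8.1 53.4 77.5] [-113.6  -70.1  -55.5]
70 92 [-8.6 57.3 81.5] [-113.9 -103.   -56.7]
80 98 [-8.7 61.5 84.2] [-113.7 -102.   -55.6]
90 92 [43.  67.8 86.8] [-114.3  -72.2  -57.1]
100 76 [47.1 66.5 91.1] [-114.4 -108.9  -55.9]
110 125 [51.1 73.3 95.8] [-113.6  -87.9  -56.2]
120 43 [83.9 88.6 99.8] [-110.3  -88.6  -67.6]
130 59 [ 84.6  89.4 103.1] [-112.5  -92.4  -57.6]
140 69 [ 84.7  90.2 103.5] [-112.7  -90.4  -59.2]
```

```bash
python3 - <<'E'
from nav import *
to(W(-5,-126,310));to(G(1.86,50))
E
```

```text
slide [0.1, -0.041, -0.0216] roll 0
slide [0.0, 0.0, -0.0479] roll 0
```

Emit:
carry_out --pt "0 0 0" --pt "0 0 0" --pt "0 0 -0.03" --pt "0 0 -0.045" --pt "0.05 -0.02 -0.045" --pt "0.095 -0.04 -0.03" --pt "0.095 -0.04 -0.02" --pt "0.095 -0.04 -0.02" --roll '[0, 0, 0, 0, 0, 0, 0, 0]' --claw '[0.04, 0.04, 0.04, 0.04, 0.02, 0, 0, 0]'

```text
clock: 26.7
position: [561.1, -158.3, 307.9]
ee_rot: [-0.052, 0.999, 0.0, -0.001]
contact_force: [-0.1, 0.5, 1.0]
gripper_width: -0.2
grasp_force: 0.0
```

```bash
python3 - <<'E'
from nav import *;from h import *
np.set_printoptions(precision=1,suppress=True)
applied([.095,-.04,-.02],0);show();print(read_state()["position"],read_state()["gripper_width"])
p,P=wrist();save(p,"w9")
def rep(Q,n):
    Q=Q.reshape(-1,3);L=np.c_[(Q[:,:2]-o)@Rm.T,Q[:,2]]
    k=L[np.all((L>(-22,-115,66))&(L<(14,-50,95)),1)]
    if len(k): print(n,len(k),np.percentile(k,[2,50,98],axis=0).tolist())
    for z in range(44,84,6):
        k=L[np.all((L>(-20,-115,z))&(L<(12,-50,z+6)),1)]
        if len(k): print(z,len(k),np.median(k,0))
rep(P,"w");a=get_image("scene");rep(world(a),"s")
for r in place_of(p,"toggle_tip")[:2]: print(r)
to(W(-4,-126,236))
E
```

```text
cmd {'p': [561.6639290539882, -158.3576709507643, 308.41200000000003], 'th': 95.90716226094429}
[ 561.1 -158.3  307.9] -0.21730142379042722
w 223 [[-8.281014613993001, -104.68943397962315, 67.6949215569486], [-4.914842779744135, -99.47255801928529, 80.2729890604852], [0.9645820368665964, -92.11405692633672, 83.31129502051036]]
44 1152 [ -6.5 -81.8  44.6]
50 34 [ -5.8 -86.2  52.7]
56 33 [ -5.3 -88.7  58.6]
62 33 [ -5.9 -91.6  64.9]
68 34 [ -5.4 -94.   70.6]
74 54 [  -7.2 -101.4   79.1]
80 129 [  -4.  -100.2   81.4]
s 18 [[-11.218091238917115, -105.51773097500825, 68.73641081163788], [-6.846009497666358, -100.75469439195894, 78.8790312848846], [-2.621987694375035, -96.17574747169044, 84.06088239545286]]
44 97 [ -7.3 -87.8  45.9]
50 5 [ -9.5 -90.1  53.5]
56 5 [ -5.1 -90.5  58.4]
62 3 [ -7.7 -94.7  65.6]
68 5 [ -5.9 -97.4  69.7]
74 5 [  -8.2 -101.9   78.4]
80 8 [  -5.9 -102.    81.6]
{'at': [352.3, 214.7], 'conf': 0.83}
slide [0.004, -0.001, 0.0724] roll 0
```

View pics/w9.png

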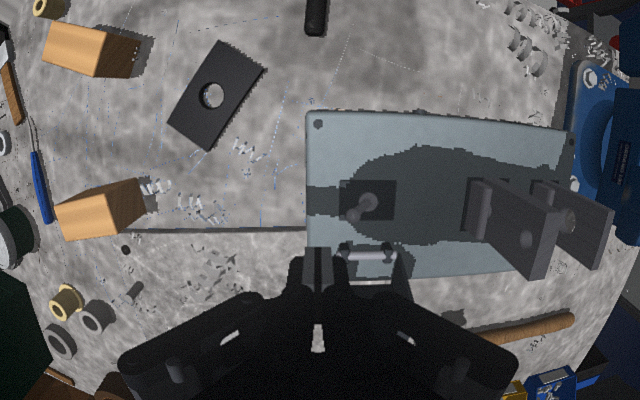

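Toggle ball at (355,213) leans right, the guard stands open behind it, and both plates are in the rack. I'll push the ball left with closed fingers.

Emit:
carry_out --pt "0.004 -0.001 0.03" --pt "0.004 -0.001 0.055" --pt "0.004 -0.001 0.069" --pt "0.004 -0.001 0.069" --pt "0.004 0.009 0.069" --pt "0.004 0.019 0.069" --pt "0.004 0.027 0.069" --pt "0.004 0.033 0.069" --roll '[0, 0, 0, 0, 0, 0, 0, 0]' --claw '[0, 0, 0, 0, 0, 0, 0, 0]'

```text
clock: 27.85
position: [554.2, -125.0, 240.2]
ee_rot: [-0.052, 0.999, 0.0, 0.001]
contact_force: [1.3, -1.6, 0.2]
gripper_width: 0.2
grasp_force: 0.9
```

Emit:
carry_out --pt "0 0.003 0" --pt "0 0.005 0" --roll '[0, 0]' --claw '[0, 0]'

```text
clock: 28.1
position: [553.5, -120.7, 239.3]
ee_rot: [-0.052, 0.999, -0.0, -0.0]
contact_force: [1.7, -5.9, -1.1]
gripper_width: 0.1
grasp_force: 2.9
```

```bash
cat > tog.py <<'E'
from nav import *;from h import *
np.set_printoptions(precision=1,suppress=True)
def rep(Q,n):
    Q=Q.reshape(-1,3);L=np.c_[(Q[:,:2]-o)@Rm.T,Q[:,2]]
    for z in range(50,84,6):
        k=L[np.all((L>(-20,-115,z))&(L<(12,-50,z+6)),1)]
        if len(k): print(n,z,len(k),np.median(k,0))
show();print(read_state()["position"])
rep(wrist()[1],"w");rep(world(get_image("side")),"d")
E
python3 - <<'E'
from nav import *
applied([.004,.033,.069],0);applied([0,.005,0],0)
E
python3 tog.py
```

```text
cmd {'p': [553.7743278188495, -120.97111999523355, 239.41200000000003], 'th': 95.90716226094429}
[ 553.5 -120.7  239.3]
w 50 52 [ -6.2 -81.7  52.8]
w 56 41 [ -6.4 -77.6  60.2]
w 62 52 [ -6.2 -75.5  64.1]
w 68 102 [-13.7 -83.3  71.8]
w 74 397 [-10.2 -81.4  77.6]
w 80 553 [-10.  -79.2  82.3]
d 50 4 [ -5.2 -75.9  53.3]
d 56 6 [ -5.7 -73.5  59.3]
d 62 7 [ -5.2 -72.1  66.1]
d 68 10 [ -9.1 -80.7  71. ]
d 74 32 [ -8.6 -75.2  77.8]
d 80 22 [ -7.5 -74.4  83.2]
```

Emit:
carry_out --pt "0 0.0025 0" --pt "0 0.0025 0" --pt "0 -0.01 0" --pt "0 -0.03 -0.01" --pt "0 -0.035 -0.05" --pt "0 -0.035 -0.07" --pt "0 -0.035 -0.07" --roll '[0, 0, 0, 0, 0, 0, 0]' --claw '[0, 0, 0, 0, 0, 0, 0]'

```text
clock: 29.08
position: [557.4, -156.3, 311.6]
ee_rot: [-0.052, 0.999, -0.0, 0.002]
contact_force: [-0.5, 0.4, -0.8]
gripper_width: -0.1
grasp_force: 0.0
```

```bash
python3 - <<'E'
from nav import *
applied([0,-.035,-.07],0)
E
python3 tog.py; python3 - <<'E'
from nav import *
to(G(1.86,50));to(G(1.86,3))
E
```

```text
cmd {'p': [557.3764185784113, -155.78526858686047, 309.41200000000003], 'th': 95.90716226094429}
[ 557.4 -156.3  311.6]
w 50 47 [ -4.7 -83.1  52.7]
w 56 51 [ -4.9 -80.3  59. ]
w 62 56 [ -4.9 -77.3  64.7]
w 68 49 [ -4.6 -74.6  70.3]
w 74 60 [ -6.4 -71.8  78.5]
w 80 119 [ -4.  -68.8  81.5]
d 50 4 [ -5.8 -76.8  53.4]
d 56 5 [ -4.2 -73.7  60. ]
d 62 4 [ -6.2 -71.8  65.4]
d 68 5 [ -4.7 -68.7  69.2]
d 74 11 [ -6.2 -65.1  77.1]
d 80 3 [ -6.4 -66.4  81.3]
slide [-0.099, 0.037, -0.0269] roll 0
slide [-0.099, 0.037, 0.0201] roll 0
```

The toggle is fully over: its ball moved from y = -100 to -69. Re-gripping the guard handle.

Emit:
carry_out --pt "-0.03 0.01 -0.027" --pt "-0.07 0.03 -0.027" --pt "-0.099 0.037 -0.027" --pt "-0.099 0.037 -0.027" --pt "-0.099 0.037 0" --pt "-0.099 0.037 0.015" --pt "-0.099 0.037 0.021" --pt "-0.099 0.037 0.021" --roll '[0, 0, 0, 0, 0, 0, 0, 0]' --claw '[0.03, 0.045, 0.045, 0.045, 0.045, 0.045, 0.045, 0.04]'

```text
clock: 30.18
position: [651.6, -108.7, 288.2]
ee_rot: [-0.052, 0.999, -0.0, -0.0]
contact_force: [-0.0, 0.0, 1.2]
gripper_width: 40.2
grasp_force: 0.0
```

Emit:
carry_out --pt "0 0 0" --pt "0 0 0" --pt "0 0 0" --roll '[0, 0, 0]' --claw '[0.03, 0.0253, 0.0253]'

```text
clock: 30.55
position: [652.0, -108.4, 289.4]
ee_rot: [-0.052, 0.999, -0.0, 0.001]
contact_force: [0.1, -0.1, 2.1]
gripper_width: 25.6
grasp_force: 14.1
```

```bash
python3 - <<'E'
from nav import *
applied([-.099,.037,.021],0);show()
for f in list(np.arange(1.71,0,-.15))+[0,-.04]:
    d=np.array(G(f,2))-G(1.86,2);x=Rm@d[:2];print(round(f,2),np.round([-x[0]/1000,-d[2]/1000],4))
E
```

```text
cmd {'p': [652.0428000774764, -108.79296907009433, 288.41200000000003], 'th': 95.90716226094429}
1.71 [ 0.0125 -0.0073]
1.56 [ 0.026  -0.0127]
1.41 [ 0.0401 -0.016 ]
1.26 [ 0.0546 -0.0171]
1.11 [ 0.069  -0.0161]
0.96 [ 0.0832 -0.0129]
0.81 [ 0.0967 -0.0077]
0.66 [ 0.1093 -0.0005]
0.51 [0.1206 0.0085]
0.36 [0.1305 0.0191]
0.21 [0.1387 0.0311]
0.06 [0.145  0.0442]
0 [0.147  0.0496]
-0.04 [0.1481 0.0533]
```

Gripped (25.6 mm). Now the arc back down.

Emit:
carry_out --pt "0.0125 0 -0.0073" --pt "0.026 0 -0.0127" --pt "0.0401 0 -0.016" --pt "0.0546 0 -0.0171" --pt "0.069 0 -0.0161" --pt "0.0832 0 -0.0129" --roll '[0, 0, 0, 0, 0, 0]' --claw '[0.0253, 0.0253, 0.0253, 0.0253, 0.0253, 0.0253]'

```text
clock: 31.3
position: [568.0, -117.2, 301.5]
ee_rot: [-0.052, 0.999, 0.0, 0.0]
contact_force: [2.1, 0.8, -2.3]
gripper_width: 25.4
grasp_force: 13.8
```

Emit:
carry_out --pt "0.0135 0 0.0052" --pt "0.0261 0 0.0124" --pt "0.0374 0 0.0214" --pt "0.0473 0 0.032" --pt "0.0555 0 0.044" --pt "0.0618 0 0.0571" --pt "0.0638 0 0.0625" --pt "0.0638 0 0.065" --roll '[0, 0, 0, 0, 0, 0, 0, 0]' --claw '[0.0253, 0.0253, 0.0253, 0.0253, 0.0253, 0.0253, 0.0253, 0.0253]'

```text
clock: 32.3
position: [504.9, -123.8, 237.2]
ee_rot: [-0.052, 0.999, -0.0, -0.002]
contact_force: [-7.9, 4.4, 20.9]
gripper_width: 25.5
grasp_force: 16.1
```

```bash
python3 - <<'E'
from nav import *
applied([.0832,0,-.0129],0);applied([.0638,0,.065],0);show();print(G(0,2))
E
```

```text
cmd {'p': [505.8233759926432, -123.9217502602539, 236.312], 'th': 95.90716226094429}
[np.float64(505.8128191368229), np.float64(-123.89495136789664), np.float64(238.7)]
```

Emit:
carry_out --pt "0 0 -0.001" --pt "0 0 -0.001" --pt "0 0 -0.001" --pt "0 0 -0.04" --pt "0 0 -0.1" --pt "0 0 -0.12" --pt "0 0 -0.12" --roll '[0, 0, 0, 0, 0, 0, 0]' --claw '[0.035, 0.045, 0.045, 0.045, 0.045, 0.045, 0.045]'

```text
clock: 33.17
position: [505.7, -123.8, 357.9]
ee_rot: [-0.052, 0.999, 0.0, 0.002]
contact_force: [-0.2, 0.1, -0.0]
gripper_width: 44.5
grasp_force: 0.0
```

```bash
python3 - <<'E'
from nav import *;from h import *
np.set_printoptions(precision=1,suppress=True)
applied([0,0,-.12],0)
p,P=wrist();Q=P.reshape(-1,3);L=np.c_[(Q[:,:2]-o)@Rm.T,Q[:,2]]
k=L[np.all((L>(-22,-108,80))&(L<(36,-62,100)),1)];print(len(k),np.polyfit(k[:,0],k[:,2],1))
b=L[np.all((L>(-60,-98,75))&(L<(-44,-70,105)),1)];print(np.percentile(b,[2,50,98],axis=0))
for nm,lo,hi in (("thick",(-30,10,75),(30,45,150)),("thin",(-30,80,75),(30,112,150))):
    t=L[np.all((L>lo)&(L<hi),1)]
    if len(t)>5: print(nm,np.percentile(t,[3,50,97],axis=0).tolist())
save(p,"w10")
E
```

```text
2899 [ 0.  89.6]
[[-57.  -97.1  84.7]
 [-52.3 -84.4  88.3]
 [-45.1 -71.8  90.3]]
thick [[-24.66922047772313, 18.64883866165679, 77.94957007329435], [-8.45228201393256, 20.0401287770942, 115.30849830092299], [21.224879094170994, 34.30527157521027, 132.44394253860202]]
thin [[-24.449455725776133, 89.92245564859053, 76.14684563434504], [-2.6886003792970303, 91.24353421449281, 112.98436290921224], [24.06647000310596, 99.9788309012789, 132.39728751796937]]
```

View pics/w10.png

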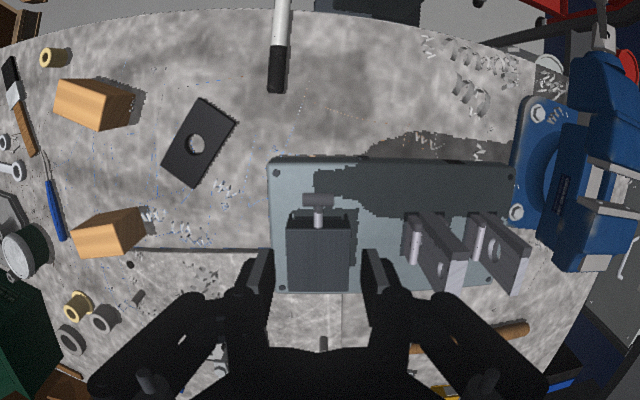

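The guard is fully shut at (320,245), with a top slope of 0.0. Both plates stand in the rack at (435,250) and (500,250), and the blocks and bystanders are where they were. I'll hand it in.

```bash
python3 -c "
from bench import *
print(job_done())"
```

```text
the job is handed in; nothing more can be done
None
```

I've handed the job in at about 33 s of the 72 s allowed: both plates stand seated in their slots, the toggle is fully over, and the guard is shut again; no verdict came back.

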